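# Reload the rotary rinse station

## Robot

A 6-joint arm with a two-finger parallel gripper is mounted at the origin on the work surface. World frame = base frame: x ahead of the robot, y to its left, z up, the work surface at z = 0. Lengths are in m, angles in rad, forces in N, time in s.
With the tool pointing down it reaches from about 0.225 to 0.875 m from the base axis. Payload 3.4 kg.
Tool frame: the origin (TCP) lies where the fingers leave the gripper's body, on its centre line; the fingertips stand 73 mm ahead of it and the grasp point (between the pads) lies 54 mm ahead of it (manip.pinch_z is the distance from the TCP to the grasp point, in m); z points along the fingers, y is the line along which they close (so a half turn about z gives the same grasp; the last joint's range is limited). The gripper opens to 85 mm and grips with 20 to 120 N. Pads are 22 mm wide; open, the fingers measure 114 mm over their backs; the gripper's body (76 mm by 85 mm) begins 54 mm behind the grasp point. The pads swing forward as they close: fully open they stand 13 mm farther back than shut.
Start: joints at [-1.345, 0.276, 1.505, -0, 1.361, -0.121], TCP at [0.195, -0.541, 0.304] pointing down, gripper open.
Joint ranges: [-2.89, 2.89], [-0.75, 2.08], [0.22, 2.7], [-1.18, 4.32], [0.11, 2.71], [-2.7, 2.7]. Speed limits (rad/s): [2.57, 2.57, 3.14, 3.14, 3.14, 3.14].

## Interface

Orientations are given as a unit quaternion [w, x, y, z].
In Python, from rig import readout, imaging, manip gives the robot as it stands. The module is installed in compiled form; this text tells all that it offers.
- The arm moves only by the tool servo_tool, never from a script. Its argument "moves" is a list of rows, each an object with "dp": the shift along the tool's x, y, z in units of 0.2 m (1.0 is 0.2 m), a list of three; "delta_rot": the turn, a rotation vector about the tool's x, y, z in units of 0.1 rad (1.0 is 0.1 rad), a list of three; "fingers": the opening, from 0 (shut) to 1 (fully open). In form: [{"dp": [dx, dy, dz], "delta_rot": [wx, wy, wz], "fingers": fingers}, ...]. A call has 1 to 5 rows; each row shifts and turns the commanded pose from where the row before left it, along the tool's axes as they then stand; what a row does not reach is not made up. A row lasts 1/10 s, in which the tool goes at most 50 mm and 8.59 degrees, less where a joint would pass 70% of its speed; a pose out of reach is approached as far as the arm can. A call with a number of a shift or a turn outside -1 to 1 is refused whole. A call with a gripper value outside its range is refused whole. The fingers move at their own pace and stop on an object; "force" is the grip in N (left out, the last holds). Time passes only in rows, so rows that do not move let the fingers close. It gives the time, the measured TCP pose, the force, the opening and the grip force at its end, in the units of the state.
- readout.get_state(): the state, without advancing time (a new reading comes with each control period).
- imaging.get_image(name): name is "side" or "top" or "wrist"; returns (picture, depth): 400x640x3 uint8, red, green, blue; 400x640 float32, m along the optical axis (not along the pixel's ray), 0 where there is no reading.
- imaging.calibration(name): a dict with "intrinsics" (3x3 intrinsics, pixels), "R" (3x3) and "t" (3): a world point X has camera coordinates R X + t; the wrist camera has in their place "hand_eye" (4x4, takes a point from camera to tool coordinates, whose origin is the TCP and whose axes are the flange's). Camera axes: x right, y down, z forward; pixel columns grow to the right and rows downward; lengths in m; the calibration is good to about 2 mm. A picture is of the moment at which its call begins: read the wrist's pose just before it. calibration takes no time and is no camera call.
- manip.sign_off(): hands the job in; it is judged then, once.
The state is a dict: "clock": time; "qpos": joint angles; "qd": joint speeds; "effort": joint torques, N m; "position": TCP position; "ee_rot": TCP orientation; "contact_force": force on the tool from outside, world axes, zero at the start; "moment": the same for the moment, N m; "width": finger opening in m; "gripper_force": force on a finger pad.
Only numpy, scipy, OpenCV 4.12 (cv2) and the standard library are available. Lean on these libraries where they do the work, as an engineer would, in place of code of your own. Each camera call takes 0.05 s, during which the arm holds its last target. There are 200 camera calls.

## Task

Take the two rinsed steel shakers out of the rinse station's tray and stand them upright in the steel drain pan, and set every black server stopper that is on the table, knob up, into the tray half that the shakers came from. Only when that is all done, swing the tray's post round half a turn anticlockwise until it clicks at the other end, so that the stoppers are carried under the clear hood, and last of all push the splash door fully shut until it clicks onto its catch and stays. Leave everything else on the table where it is.

Things in the scene. Friction and masses are not known exactly. Their poses are not given: they have to be found in the camera images.
- station: rinse station, steel, base 264 (x) x 280 (y) mm, fixed; place varies, yaw within 9 degrees; origin at the centre of its underside, x away from the robot, y to the door side, z up. Low side walls (|x| = 125 to 132 mm, y = -60 to 140) are 58 mm high. A clear hood, roof 95 to 99 mm above the table, covers y = -140 to -60 mm. The door alone closes the side y = +140
- turntable (a joint): turning angle of the round tray, rad: 0 = as found (loading position), 3.14 = half a turn anticlockwise from above; stops at both ends. A spring detent holds it at each end: about 3 N at the post to click out of one or into the other, within 0.15 rad of the end; in between it turns with under 1 N and stays where it is left
- tray (a point): centre of the tray's floor, on the turning axis, 31 mm above the table; turns with the tray. x points along the partition to the post, y to the loading half (where the shakers stand at first), z up. Inside radius 115 mm, rim 18 mm high; the partition, 4 mm thick and 45 mm high, lies on the diameter along x. At angle 0 the loading half faces the door, open from above
- post_top (a point): centre of the top end of the tray's black turning post: upright, round, 14 mm diameter, 100 mm from the turning axis at one end of the partition; its top is 109 mm above the table (78 mm above the tray floor)
- door (a joint): opening angle of the splash door, rad: 0 = shut, found at 0.9 to 1.25 (stop at 1.5), growing as it swings away from the tub, anticlockwise from above. It stays where it is left; in the last 0.07 rad a spring roller catch must be overcome, about 5 N at the free edge, and below 0.03 rad it holds the door shut
- door_hinge (a point): top of the door's upright hinge axis, at the station corner nearest the robot; it turns with the door: x points along the door to its free edge, y out of its outer face (the side to push on), z up
- door_edge (a point): top corner of the door's outer face at its free edge, 246 mm from the hinge axis. The door is a steel panel 246 mm long, 66 mm high (14 to 80 mm above the table) and 8 mm thick
- pan: open steel drain pan, 162 (x) x 176 (y) x 65 mm high, walls and floor 4 mm, fixed; origin at the centre of its underside
- stopper0: black server stopper: a disc 50 mm diameter x 18 mm thick with a round upright knob 22 mm diameter x 28 mm on top (46 mm high in all), 0.05 to 0.1 kg; origin at the centre of its underside, z up through the knob. Two to four are present
- stopper1: black server stopper: a disc 50 mm diameter x 18 mm thick with a round upright knob 22 mm diameter x 28 mm on top (46 mm high in all), 0.05 to 0.1 kg; origin at the centre of its underside, z up through the knob. Two to four are present
- stopper2: black server stopper: a disc 50 mm diameter x 18 mm thick with a round upright knob 22 mm diameter x 28 mm on top (46 mm high in all), 0.05 to 0.1 kg; origin at the centre of its underside, z up through the knob. Two to four are present
- stopper3: black server stopper: a disc 50 mm diameter x 18 mm thick with a round upright knob 22 mm diameter x 28 mm on top (46 mm high in all), 0.05 to 0.1 kg; origin at the centre of its underside, z up through the knob. Two to four are present
- shaker0: closed steel shaker, upright, 42 mm diameter for 50 mm, then tapering to 32 mm at 60; 62 mm high, 0.11 kg; origin at the centre of its underside, z up.
- shaker1: closed steel shaker, upright, 42 mm diameter for 50 mm, then tapering to 32 mm at 60; 62 mm high, 0.11 kg; origin at the centre of its underside, z up.
- mug: bystander, not to be disturbed: white mug, 80 dia x 80 mm
- sponge: bystander, not to be disturbed: yellow sponge block, 110 x 70 x 35 mm
- brush: bystander, not to be disturbed: brush lying down
- sanitiser: bystander, not to be disturbed: bottle, 68 dia x 190 mm
- jar: bystander, not to be disturbed: glass jar, 66 dia x 75 mm
- timer: bystander, not to be disturbed: small white timer, 50 x 70 x 30 mm
- spoon: bystander, not to be disturbed: spoon lying down
There are look-alikes about, which are no part of the job. Leave any blue or purple look-alike of the stopper3 alone.

How it is judged:
By the outcome, as a careful person would: the job done as asked, in the order asked, and still so for the second after the job is handed in, with the robot touching nothing.
Of stopper0, stopper1, stopper2, stopper3 only 2 to 4 are there at a start; the rules pass over those that are not, and their reading is None.
At some moment in a run one of stopper0, stopper1, stopper2, stopper3 may be knocked a few centimetres aside while the robot is not near it.
It also fails if it takes over 210 s, if anything falls off the work surface, if the arm or the gripper's body presses on something with over 40 N, if the wrist force passes 120 N, or if a joint passes its speed limit or range.

## Working session

There is one attempt and no reset: what is moved stays moved. The work goes in short steps, Python scripts to look and compute and a tool call to move; the robot and the scene stay as the last step left them, time stands still between calls to the robot, and variables do not carry over. Pictures are saved under pics/ and viewed, at most 14 in all, crops included, and the job is handed in when it is done.

Besides the shell and the picture viewer there is one more tool, called after "Call:" as name(argument=value, ...) on one line, values as JSON. servo_tool: Moves the arm, as the interface text tells. Its arguments: {"type":"object","properties":{"moves":{"type":"array"},"force":{"type":"number"}},"required":["moves"]}

```bash
mkdir -p pics
cat > h.py <<'E'
import numpy as np, cv2
from rig import readout, imaging, manip
from scipy.spatial.transform import Rotation as Ro
def Rq(q): return Ro.from_quat([q[1],q[2],q[3],q[0]]).as_matrix()
def look(name):
    s=readout.get_state(); im,d=imaging.get_image(name); c=imaging.calibration(name)
    K=np.array(c["intrinsics"])
    if "R" in c: R=np.array(c["R"]).T; t=-R@np.array(c["t"])
    else:
        H=np.array(c["hand_eye"]); T=np.eye(4); T[:3,:3]=Rq(s["ee_rot"]); T[:3,3]=s["position"]; M=T@H; R=M[:3,:3]; t=M[:3,3]
    v,u=np.mgrid[:400,:640]
    P=np.stack([(u-K[0,2])/K[0,0]*d,(v-K[1,2])/K[1,1]*d,d],-1)@R.T+t
    P[d==0]=np.nan
    return im,d,P,K,R,t
def proj(X,K,R,t):
    c=(np.asarray(X)-t)@R; return (K@(c/c[...,2:3]).T).T[...,:2]
def save(n,im,s=1): cv2.imwrite(f"pics/{n}.png",cv2.resize(im[...,::-1],None,fx=s,fy=s))
E
python3 - <<'E'
from h import *
s=readout.get_state(); print({k:np.round(v,3) for k,v in s.items()})
for n in("top","side"):
    im,d,P,K,R,t=look(n); save(n+"0",im,1.25); np.savez(n+"0",im=im,d=d,P=P,K=K,R=R,t=t); print(n,t,R[:,2])
E
```

```text
{'clock': np.float64(0.0), 'qpos': array([-1.345,  0.277,  1.506,  0.   ,  1.361, -0.121]), 'qd': array([ 0.001,  0.001, -0.001,  0.   ,  0.001, -0.001]), 'effort': array([-2.0000e-03, -4.1678e+01, -2.4581e+01, -0.0000e+00,  1.1000e-02,
        0.0000e+00]), 'position': array([ 0.195, -0.54 ,  0.303]), 'ee_rot': array([-0.001,  0.985,  0.173, -0.   ]), 'contact_force': array([-0.252,  0.545,  0.097]), 'moment': array([-0.038,  0.032,  0.013]), 'gripper_force': np.float64(0.0), 'width': np.float64(0.086)}
top [0.37461178 0.05099031 1.45602082] [ 0.0913086  -0.01611725 -0.99569221]
side [0.19585481 0.77391684 0.91131666] [ 0.27719359 -0.62712312 -0.72792878]
```

View pics/top0.png

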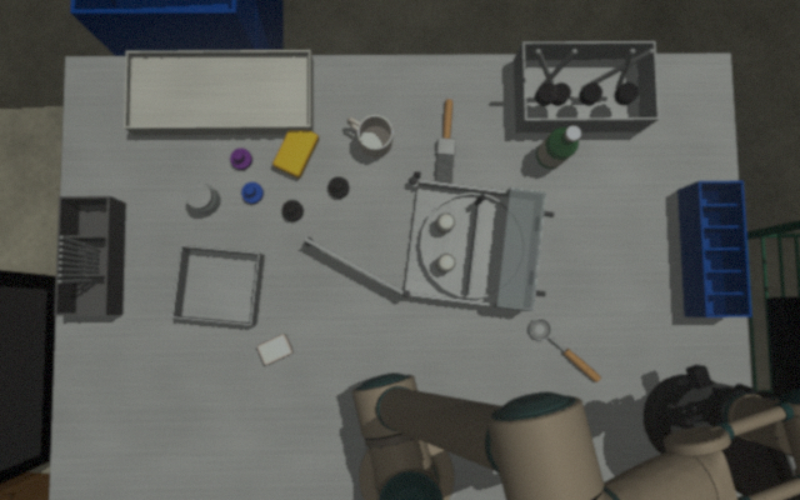

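View pics/side0.png

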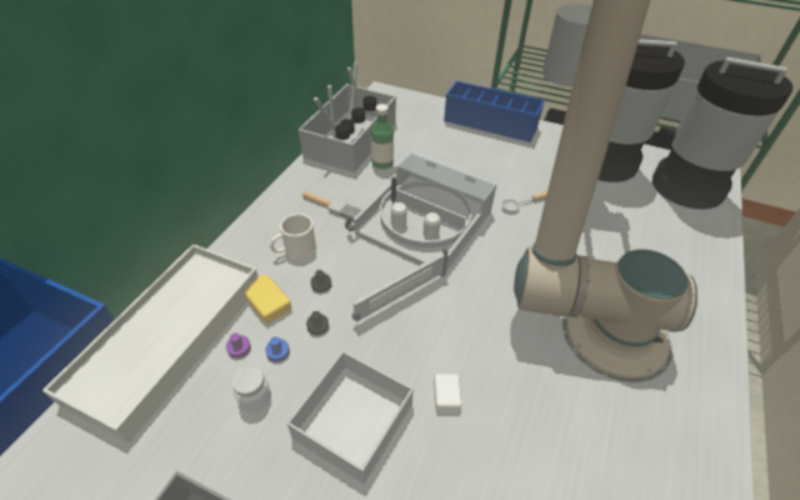

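Top view at 800x500: the two black stoppers are at (338,187) and (292,210). The look-alikes are blue at (252,192) and purple at (241,158). The shakers are at (445,222) and (445,263), the post at (480,199), the open door runs (405,295)→(305,243), and the pan is at (220,287). The shallow cream tray at (220,90) is too large to be the pan. The side view agrees. Next I'll measure these and check an enlarged crop.

Run:
```python
from h import *
z=np.load("top0.npz"); im,P,K,R,t=[z[k] for k in("im","P","K","R","t")]
def crop(n,u0,v0,u1,v1,s): save(n,im[v0:v1,u0:u1],s)
# crops: stoppers & station
a=cv2.resize(im[110:190,170:310],None,fx=5,fy=5,interpolation=cv2.INTER_CUBIC)
save("crop1",a)
# table plane bias
print("table z",np.nanmedian(P[200:215,60:120,2]),np.nanmedian(P[260:300,60:200,2]))
def comp(box,zlo,zhi,name,dark=None):
    u0,v0,u1,v1=box; p=P[v0:v1,u0:u1].reshape(-1,3); c=im[v0:v1,u0:u1].reshape(-1,3).max(1)
    m=(p[:,2]>zlo)&(p[:,2]<zhi)
    if dark: m&=c<dark
    q=p[m]; r=cv2.minAreaRect((q[:,:2]*1000).astype(np.float32))
    print(name,len(q),"mean",q.mean(0).round(4),"bb",(q[:,:2].min(0)+q[:,:2].max(0)).round(4)/2,np.ptp(q[:,:2],0).round(3),"rect",np.round(r[0]),np.round(r[1]),round(r[2],1),"z95",np.percentile(q[:,2],95).round(3))
comp((258,137,284,162),.01,.08,"stA"); comp((222,155,246,180),.01,.08,"stB")
comp((258,137,284,162),.03,.08,"stA knob"); comp((222,155,246,180),.03,.08,"stB knob")
comp((190,143,213,165),.01,.08,"blue"); comp((181,117,204,138),.01,.08,"purple")
comp((345,165,367,190),.08,.105,"sh0"); comp((345,200,367,222),.08,.105,"sh1")
comp((372,150,396,170),.09,.13,"post")
comp((136,190,215,268),.05,.08,"pan")
comp((238,185,322,240),.06,.095,"door")
comp((385,145,440,255),.085,.12,"hood")
comp((320,140,440,255),.045,.13,"station")
comp((372,160,394,236),.066,.085,"partition")
comp((200,260,240,296),.01,.08,"timer");comp((145,145,180,175),.03,.12,"jar");comp((275,88,318,125),.03,.12,"mug")
```

```text
table z 0.008081046319533769 0.00037555212735118637
stA 231 mean [0.6594 0.1505 0.0247] bb [0.6607  0.15055] [0.049 0.047] rect [661. 151.] [47. 48.] 25.8 z95 0.048
stB 233 mean [0.6063 0.2562 0.0246] bb [0.60725 0.25745] [0.048 0.047] rect [607. 257.] [48. 47.] 1.3 z95 0.048
stA knob 51 mean [0.6601 0.1502 0.0456] bb [0.6605  0.15025] [0.021 0.02 ] rect [661. 150.] [20. 21.] 87.7 z95 0.052
stB knob 52 mean [0.6067 0.2571 0.0449] bb [0.60715 0.25725] [0.02  0.021] rect [607. 258.] [20. 20.] 46.2 z95 0.05
blue 236 mean [0.649  0.3488 0.0247] bb [0.65435 0.35125] [0.056 0.051] rect [651. 353.] [57. 48.] 74.3 z95 0.047
purple 237 mean [0.7284 0.375  0.0245] bb [0.7274  0.37325] [0.054 0.054] rect [731. 377.] [51. 48.] 64.2 z95 0.049
sh0 172 mean [ 0.567  -0.0901  0.0893] bb [ 0.56775 -0.0908 ] [0.04  0.039] rect [567. -91.] [39. 39.] 32.9 z95 0.096
sh1 168 mean [ 0.4774 -0.0887  0.0902] bb [ 0.4777  -0.08895] [0.036 0.038] rect [478. -89.] [36. 38.] 0.4 z95 0.096
post 28 mean [ 0.6175 -0.1672  0.1065] bb [ 0.618  -0.1671] [0.013 0.013] rect [ 618. -168.] [12. 13.] 43.9 z95 0.112
pan 533
[... 241 characters left out ...]
0.505  -0.2525  0.0993] bb [ 0.50565 -0.2395 ] [0.27  0.143] rect [ 510. -224.] [141. 264.] 82.1 z95 0.104
station 4303 mean [ 0.5116 -0.2083  0.0884] bb [ 0.52545 -0.1588 ] [0.31  0.339] rect [ 524. -161.] [325. 277.] 82.5 z95 0.103
partition 144 mean [ 0.5107 -0.1526  0.0748] bb [ 0.5116 -0.1535] [0.208 0.032] rect [ 511. -153.] [  8. 209.] 83.1 z95 0.08
timer 457 mean [0.2911 0.2935 0.0294] bb [0.28535 0.29515] [0.077 0.079] rect [277. 290.] [79. 71.] 22.6 z95 0.035
jar 491 mean [0.6303 0.4517 0.0676] bb [0.63315 0.4537 ] [0.064 0.06 ] rect [632. 455.] [60. 62.] 13.8 z95 0.08
mug 408 mean [0.7764 0.0696 0.063 ] bb [0.77305 0.0766 ] [0.082 0.103] rect [772.  77.] [105.  79.] 87.1 z95 0.082
```

View pics/crop1.png

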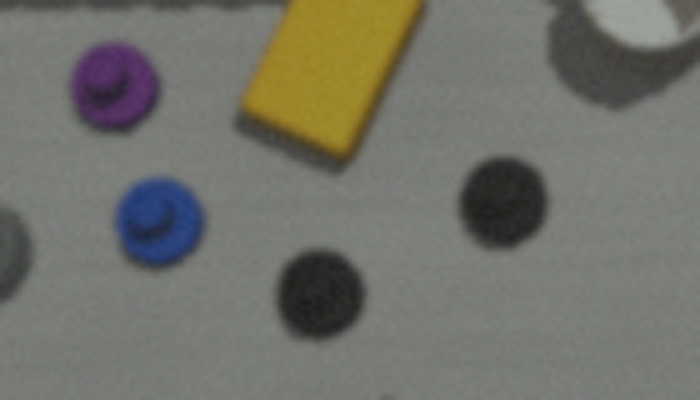

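The crop confirms it: the black stoppers at crop (503,202) and (320,295) are plain black, and the blue and purple ones stay where they are. No look-alike is black. First I'll turn the tool to yaw ≈82.6°, so that tool y runs along the tray partition and tool x along tray y.

Call:
servo_tool(moves=[{"dp": [0, 0, 0], "delta_rot": [0, 0, -1], "fingers": 0.7}, {"dp": [0, 0, 0], "delta_rot": [0, 0, -1], "fingers": 0.7}, {"dp": [0, 0, 0], "delta_rot": [0, 0, -1], "fingers": 0.7}, {"dp": [0, 0, 0], "delta_rot": [0, 0, -1], "fingers": 0.7}, {"dp": [0, 0, 0], "delta_rot": [0, 0, -1], "fingers": 0.7}])

```text
clock: 0.6
position: [0.1954, -0.5405, 0.3034]
ee_rot: [-0.001, 0.911, 0.413, 0.0]
contact_force: [0.4, 0.0, -0.3]
width: 0.0599
gripper_force: 0.0
```

Call:
servo_tool(moves=[{"dp": [0, 0, 0], "delta_rot": [0, 0, -1], "fingers": 0.7}, {"dp": [0, 0, 0], "delta_rot": [0, 0, -1], "fingers": 0.7}, {"dp": [0, 0, 0], "delta_rot": [0, 0, -1], "fingers": 0.7}, {"dp": [0, 0, 0], "delta_rot": [0, 0, -1], "fingers": 0.7}, {"dp": [0, 0, 0], "delta_rot": [0, 0, -1], "fingers": 0.7}])

```text
clock: 1.1
position: [0.1954, -0.5405, 0.3034]
ee_rot: [-0.0, 0.78, 0.625, 0.0]
contact_force: [-0.7, -0.6, -0.2]
width: 0.0595
gripper_force: 0.0
```

```bash
cat >> h.py <<'E'
def go(*X):
    s=readout.get_state(); Rm=Rq(s["ee_rot"]); yaw=np.degrees(np.arctan2(Rm[1,0],Rm[0,0]))
    print("t",round(float(s["clock"]),2),"tcp",np.round(s["position"],4),"yaw",round(yaw,1),"zax",Rm[:,2].round(3),"q",np.round(s["qpos"],2),"w",round(float(s["width"]),4),"gf",round(float(s["gripper_force"]),1),"F",np.round(s["contact_force"],1))
    p=np.array(s["position"])
    for x in X: print("  units to",x,":",(Rm.T@(np.array(x)-p)/.2).round(3))
E
python3 -c "
from h import *
go((.5675,-.0905,.26),(.5675,-.0905,.124))"
```

```text
t 1.1 tcp [ 0.1954 -0.5405  0.3034] yaw 77.4 zax [-0.     0.001 -1.   ] q [-1.34  0.28  1.51  0.    1.36 -1.13] w 0.0595 gf 0.0 F [-0.7 -0.6 -0.2]
  units to (0.5675, -0.0905, 0.26) : [2.601 1.325 0.219]
  units to (0.5675, -0.0905, 0.124) : [2.601 1.326 0.899]
```

Call:
servo_tool(moves=[{"dp": [0, 0, 0], "delta_rot": [0, 0, -0.9], "fingers": 0.7}, {"dp": [0.176, 0.111, 0], "delta_rot": [0, 0, 0], "fingers": 0.7}, {"dp": [0.176, 0.111, 0], "delta_rot": [0, 0, 0], "fingers": 0.7}, {"dp": [0.176, 0.111, 0], "delta_rot": [0, 0, 0], "fingers": 0.7}, {"dp": [0.176, 0.111, 0], "delta_rot": [0, 0, 0], "fingers": 0.7}])

```text
clock: 1.6
position: [0.3028, -0.4117, 0.3034]
ee_rot: [-0.0, 0.753, 0.658, 0.0]
contact_force: [-0.3, 0.2, -1.4]
width: 0.0597
gripper_force: 0.0
```

Call:
servo_tool(moves=[{"dp": [0.176, 0.111, 0], "delta_rot": [0, 0, 0], "fingers": 0.7}, {"dp": [0.176, 0.111, 0], "delta_rot": [0, 0, 0], "fingers": 0.7}, {"dp": [0.176, 0.111, 0], "delta_rot": [0, 0, 0], "fingers": 0.7}, {"dp": [0.176, 0.111, 0], "delta_rot": [0, 0, 0], "fingers": 0.7}, {"dp": [0.176, 0.111, 0], "delta_rot": [0, 0, 0], "fingers": 0.7}])

```text
clock: 2.1
position: [0.4364, -0.252, 0.3036]
ee_rot: [-0.0, 0.753, 0.658, -0.0]
contact_force: [1.1, -1.3, 0.0]
width: 0.06
gripper_force: 0.0
```

Call:
servo_tool(moves=[{"dp": [0.176, 0.111, 0], "delta_rot": [0, 0, 0], "fingers": 0.7}, {"dp": [0.176, 0.111, 0], "delta_rot": [0, 0, 0], "fingers": 0.7}, {"dp": [0.176, 0.111, 0], "delta_rot": [0, 0, 0], "fingers": 0.7}, {"dp": [0.176, 0.111, 0], "delta_rot": [0, 0, 0], "fingers": 0.7}, {"dp": [0, 0, 0], "delta_rot": [0, 0, 0], "fingers": 0.7}])

```text
clock: 2.6
position: [0.5451, -0.122, 0.3033]
ee_rot: [-0.001, 0.751, 0.66, 0.001]
contact_force: [-0.5, -0.6, -0.5]
width: 0.0597
gripper_force: 0.0
```

Run:
```python
from h import *
go((.5675,-.0905,.124))
im,d,P,K,R,t=look("wrist"); np.savez("w1",im=im,d=d,P=P,K=K,R=R,t=t)
print("cam",t,R[:,2])
im2,_,P2,_,_,_=look("top")
save("w1",np.hstack([im,im2]),0.625)
print(proj(np.array([[.5675,-.0905,.093],[.4775,-.089,.093],[.618,-.167,.109]]),K,R,t))
```

```text
t 2.6 tcp [ 0.5451 -0.122   0.3033] yaw 82.6 zax [ 0.001  0.002 -1.   ] q [-0.35  0.25  1.54  0.    1.35 -0.22] w 0.0597 gf 0.0 F [-0.5 -0.6 -0.5]
  units to (0.5675, -0.0905, 0.124) : [0.168 0.09  0.897]
cam [ 0.55538737 -0.04376878  0.37477185] [-0.03737231 -0.29913464 -0.95347878]
[[343.02117532 151.93127466]
 [249.3760914  162.47848259]
 [404.66621842 226.21228202]]
```

View pics/w1.png

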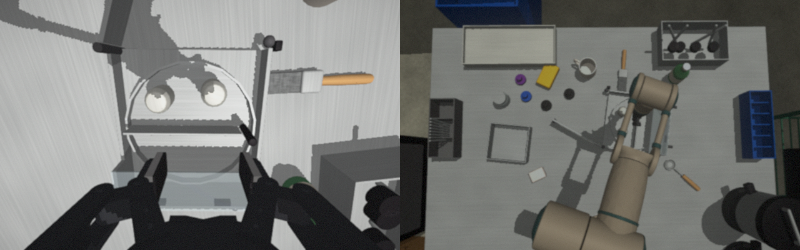

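The wrist view shows the shakers at about (341,147) and (253,157) in full-size pixels, within a few pixels of prediction. The top half shows no extra stoppers where the arm stood before. I'll refine the positions from the wrist depth.

Run:
```python
from h import *
z=np.load("w1.npz"); P=z["P"]
def c(x,y,zl,zh,r=.035):
    m=(np.hypot(P[...,0]-x,P[...,1]-y)<r)&(P[...,2]>zl)&(P[...,2]<zh); q=P[m]
    print(len(q),"mean",q.mean(0).round(4),"mid",((q.min(0)+q.max(0))/2).round(4),np.ptp(q,0).round(3))
c(.5675,-.0905,.084,.102); c(.4775,-.089,.084,.102); c(.618,-.167,.095,.12,.02)
m=(P[...,2]>.066)&(P[...,2]<.082)&(abs(P[...,1]+.155)<.03)&(P[...,0]>.41)&(P[...,0]<.60); q=P[m]
print("part",len(q),q.mean(0),np.degrees(np.arctan(np.polyfit(q[:,0],q[:,1],1)[0])))
go((.5675,-.0905,.124))
```

```text
1306 mean [ 0.5669 -0.0887  0.0913] mid [ 0.5672 -0.0899  0.0898] [0.039 0.04  0.012]
1246 mean [ 0.479  -0.0882  0.0913] mid [ 0.4774 -0.0895  0.0897] [0.04  0.04  0.011]
229 mean [ 0.6164 -0.1658  0.1071] mid [ 0.6174 -0.1675  0.1035] [0.014 0.014 0.017]
part 1224 [ 0.50489693 -0.15126938  0.07427907] -7.923503750015083
t 2.7 tcp [ 0.5426 -0.1251  0.3032] yaw 82.5 zax [-0.002 -0.    -1.   ] q [-0.35  0.25  1.54 -0.    1.35 -0.22] w 0.0601 gf 0.0 F [ 0.1  0.  -0.5]
  units to (0.5675, -0.0905, 0.124) : [0.188 0.102 0.896]
```

Call:
servo_tool(moves=[{"dp": [0.188, 0.102, 0], "delta_rot": [0, 0, 0], "fingers": 0.72}, {"dp": [0, 0, 0.2], "delta_rot": [0, 0, 0], "fingers": 0.72}, {"dp": [0, 0, 0.2], "delta_rot": [0, 0, 0], "fingers": 0.72}, {"dp": [0, 0, 0.2], "delta_rot": [0, 0, 0], "fingers": 0.72}, {"dp": [0, 0, 0.1], "delta_rot": [0, 0, 0], "fingers": 0.72}])

```text
clock: 3.2
position: [0.5649, -0.0921, 0.1604]
ee_rot: [-0.003, 0.753, 0.658, -0.002]
contact_force: [-1.1, -0.4, -0.7]
width: 0.0616
gripper_force: 0.0
```

Call:
servo_tool(moves=[{"dp": [0, 0, 0], "delta_rot": [0, 0, 0], "fingers": 0.72}, {"dp": [0, 0, 0], "delta_rot": [0, 0, 0], "fingers": 0.72}])

```text
clock: 3.4
position: [0.5676, -0.0924, 0.1643]
ee_rot: [0.0, 0.753, 0.658, -0.0]
contact_force: [-0.5, -0.6, -0.4]
width: 0.0616
gripper_force: 0.0
```

```bash
python3 -c "
from h import *
go((.567,-.090,.124))"
```

```text
t 3.4 tcp [ 0.5676 -0.0924  0.1643] yaw 82.2 zax [-0. -0. -1.] q [-0.28  0.39  1.71 -0.    1.04 -0.15] w 0.0616 gf 0.0 F [-0.5 -0.6 -0.4]
  units to (0.567, -0.09, 0.124) : [ 0.012 -0.005  0.201]
```

Call:
servo_tool(moves=[{"dp": [0.012, -0.005, 0.1], "delta_rot": [0, 0, 0], "fingers": 0.72}, {"dp": [0, 0, 0.1], "delta_rot": [0, 0, 0], "fingers": 0.72}, {"dp": [0, 0, 0], "delta_rot": [0, 0, 0], "fingers": 0.72}, {"dp": [0, 0, 0], "delta_rot": [0, 0, 0], "fingers": 0.3}, {"dp": [0, 0, 0], "delta_rot": [0, 0, 0], "fingers": 0.3}], force=40)

```text
clock: 3.9
position: [0.5682, -0.0894, 0.1261]
ee_rot: [0.002, 0.753, 0.658, 0.001]
contact_force: [-0.0, 0.2, 1.1]
width: 0.0404
gripper_force: 40.5
```

Call:
servo_tool(moves=[{"dp": [0, 0, 0], "delta_rot": [0, 0, 0], "fingers": 0.3}, {"dp": [0, 0, 0], "delta_rot": [0, 0, 0], "fingers": 0.3}])

```text
clock: 4.1
position: [0.5682, -0.0894, 0.126]
ee_rot: [0.002, 0.753, 0.658, 0.001]
contact_force: [-1.1, 0.2, 7.0]
width: 0.0403
gripper_force: 41.0
```

Call:
servo_tool(moves=[{"dp": [0, 0, -0.1], "delta_rot": [0, 0, 0], "fingers": 0.3}, {"dp": [0, 0, -0.2], "delta_rot": [0, 0, 0], "fingers": 0.3}, {"dp": [0, 0, -0.2], "delta_rot": [0, 0, 0], "fingers": 0.3}, {"dp": [0, 0, -0.2], "delta_rot": [0, 0, 0], "fingers": 0.3}, {"dp": [0.15, -0.06, -0.1], "delta_rot": [0, 0, 0], "fingers": 0.3}])

```text
clock: 4.6
position: [0.5619, -0.0602, 0.2885]
ee_rot: [0.005, 0.754, 0.657, 0.002]
contact_force: [0.5, 0.1, -0.1]
width: 0.0406
gripper_force: 40.9
```

Call:
servo_tool(moves=[{"dp": [0.19, -0.07, 0], "delta_rot": [0, 0, 0], "fingers": 0.3}, {"dp": [0.19, -0.07, 0], "delta_rot": [0, 0, 0], "fingers": 0.3}, {"dp": [0.19, -0.07, 0], "delta_rot": [0, 0, 0], "fingers": 0.3}, {"dp": [0.19, -0.07, 0], "delta_rot": [0, 0, 0], "fingers": 0.3}, {"dp": [0.19, -0.07, 0], "delta_rot": [0, 0, 0], "fingers": 0.3}])

```text
clock: 5.1
position: [0.5147, 0.1417, 0.2846]
ee_rot: [0.0, 0.753, 0.658, 0.001]
contact_force: [0.4, -0.1, -1.1]
width: 0.0403
gripper_force: 40.9
```

Call:
servo_tool(moves=[{"dp": [0.19, -0.07, 0], "delta_rot": [0, 0, 0], "fingers": 0.3}, {"dp": [0.19, -0.07, 0], "delta_rot": [0, 0, 0], "fingers": 0.3}, {"dp": [0.19, -0.07, 0], "delta_rot": [0, 0, 0], "fingers": 0.3}, {"dp": [0.19, -0.07, 0], "delta_rot": [0, 0, 0], "fingers": 0.3}, {"dp": [0.19, -0.07, 0], "delta_rot": [0, 0, 0], "fingers": 0.3}])

```text
clock: 5.6
position: [0.4707, 0.3395, 0.2845]
ee_rot: [0.0, 0.753, 0.658, 0.001]
contact_force: [1.0, -0.3, -0.5]
width: 0.0399
gripper_force: 40.9
```

Call:
servo_tool(moves=[{"dp": [0.19, -0.07, 0], "delta_rot": [0, 0, 0], "fingers": 0.3}, {"dp": [0.19, -0.07, 0], "delta_rot": [0, 0, 0], "fingers": 0.3}, {"dp": [0.1, -0.05, 0], "delta_rot": [0, 0, 0], "fingers": 0.3}, {"dp": [0, 0, 0], "delta_rot": [0, 0, 0], "fingers": 0.3}, {"dp": [0, 0, 0], "delta_rot": [0, 0, 0], "fingers": 0.3}])

```text
clock: 6.1
position: [0.4462, 0.4381, 0.2839]
ee_rot: [0.0, 0.752, 0.659, -0.0]
contact_force: [-0.6, -1.0, -0.7]
width: 0.0402
gripper_force: 40.9
```

Run:
```python
from h import *
go((.440,.458,.100))
im,d,P,K,R,t=look("wrist")
m=(P[...,2]>.058)&(P[...,2]<.075)&(abs(P[...,0]-.4355)<.11)&(abs(P[...,1]-.4186)<.12)
q=P[m]; print(len(q)); r=cv2.minAreaRect((q[:,:2]*1000).astype(np.float32)); print(r)
save("w2",im)
```

```text
t 6.1 tcp [0.4462 0.4381 0.2839] yaw 82.4 zax [ 0.    -0.001 -1.   ] q [ 0.67  0.36  1.43 -0.    1.35  0.8 ] w 0.0402 gf 40.9 F [-0.6 -1.  -0.7]
  units to (0.44, 0.458, 0.1) : [ 0.095 -0.044  0.92 ]
2413
((434.1353759765625, 421.0968933105469), (171.75831604003906, 162.4410858154297), 83.91092681884766)
```

View pics/w2.png

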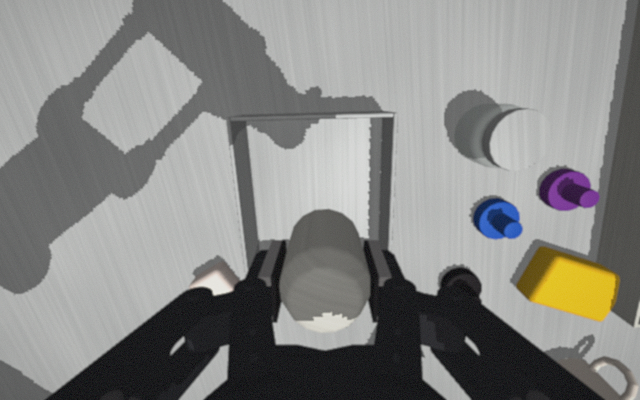

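The wrist view shows the shaker held straight, above the pan interior (rim corners at about (230,118) and (395,115)). I'm lowering it.

Call:
servo_tool(moves=[{"dp": [0.095, -0.044, 0], "delta_rot": [0, 0, 0], "fingers": 0.3}, {"dp": [0, 0, 0.2], "delta_rot": [0, 0, 0], "fingers": 0.3}, {"dp": [0, 0, 0.2], "delta_rot": [0, 0, 0], "fingers": 0.3}, {"dp": [0, 0, 0.2], "delta_rot": [0, 0, 0], "fingers": 0.3}, {"dp": [0, 0, 0.1], "delta_rot": [0, 0, 0], "fingers": 0.3}])

```text
clock: 6.65
position: [0.4395, 0.4552, 0.1406]
ee_rot: [0.0, 0.753, 0.657, -0.003]
contact_force: [-0.0, -0.4, -0.9]
width: 0.0402
gripper_force: 40.9
```

Call:
servo_tool(moves=[{"dp": [0, 0, 0.1], "delta_rot": [0, 0, 0], "fingers": 0.3}, {"dp": [0, 0, 0.08], "delta_rot": [0, 0, 0], "fingers": 0.3}, {"dp": [0, 0, 0.02], "delta_rot": [0, 0, 0], "fingers": 0.3}, {"dp": [0, 0, 0], "delta_rot": [0, 0, 0], "fingers": 0.3}, {"dp": [0, 0, 0], "delta_rot": [0, 0, 0], "fingers": 0.3}])

```text
clock: 7.15
position: [0.4411, 0.4579, 0.1049]
ee_rot: [0.0, 0.753, 0.658, 0.001]
contact_force: [-0.6, -0.2, -1.6]
width: 0.0405
gripper_force: 40.9
```

```bash
python3 -c "
from h import *
go((.440,.458,.100))"
```

```text
t 7.15 tcp [0.4411 0.4579 0.1049] yaw 82.3 zax [ 0.001  0.001 -1.   ] q [ 0.69  0.52  1.64 -0.    0.98  0.83] w 0.0405 gf 40.9 F [-0.6 -0.2 -1.6]
  units to (0.44, 0.458, 0.1) : [-0.    -0.006  0.025]
```

Call:
servo_tool(moves=[{"dp": [0, 0, 0.012], "delta_rot": [0, 0, 0], "fingers": 0.3}, {"dp": [0, 0, 0.01], "delta_rot": [0, 0, 0], "fingers": 0.3}, {"dp": [0, 0, 0], "delta_rot": [0, 0, 0], "fingers": 0.3}, {"dp": [0, 0, 0], "delta_rot": [0, 0, 0], "fingers": 0.3}])

```text
clock: 7.55
position: [0.4402, 0.4581, 0.0996]
ee_rot: [0.0, 0.753, 0.658, 0.0]
contact_force: [0.1, 0.2, -1.6]
width: 0.0402
gripper_force: 40.9
```

Call:
servo_tool(moves=[{"dp": [0, 0, 0], "delta_rot": [0, 0, 0], "fingers": 0.72}, {"dp": [0, 0, 0], "delta_rot": [0, 0, 0], "fingers": 0.72}, {"dp": [0, 0, 0], "delta_rot": [0, 0, 0], "fingers": 0.72}, {"dp": [0, 0, -0.1], "delta_rot": [0, 0, 0], "fingers": 0.72}, {"dp": [0, 0, -0.2], "delta_rot": [0, 0, 0], "fingers": 0.72}])

```text
clock: 8.05
position: [0.4387, 0.4567, 0.1568]
ee_rot: [-0.0, 0.753, 0.658, -0.004]
contact_force: [0.6, -0.2, -0.6]
width: 0.0614
gripper_force: 0.0
```

Call:
servo_tool(moves=[{"dp": [0, 0, -0.2], "delta_rot": [0, 0, 0], "fingers": 0.72}, {"dp": [0, 0, -0.2], "delta_rot": [0, 0, 0], "fingers": 0.72}, {"dp": [0, 0, -0.1], "delta_rot": [0, 0, 0], "fingers": 0.72}, {"dp": [0, 0, 0], "delta_rot": [0, 0, 0], "fingers": 0.72}])

```text
clock: 8.45
position: [0.4416, 0.4592, 0.2637]
ee_rot: [0.0, 0.753, 0.658, 0.004]
contact_force: [0.2, 1.0, -0.6]
width: 0.0615
gripper_force: 0.0
```

Run:
```python
from h import *
go((.478,-.089,.2838))
im,d,P,K,R,t=look("wrist")
m=(P[...,2]>.055)&(np.hypot(P[...,0]-.44,P[...,1]-.458)<.035); q=P[m]; print("shaker in pan",len(q),q.mean(0),q[:,2].max())
```

```text
t 8.45 tcp [0.4416 0.4592 0.2637] yaw 82.3 zax [ 0.007  0.005 -1.   ] q [ 0.7   0.39  1.44 -0.    1.31  0.83] w 0.0615 gf 0.0 F [ 0.2  1.  -0.6]
  units to (0.478, -0.089, 0.2838) : [-2.691  0.547 -0.114]
shaker in pan 18052 [0.44148322 0.47268957 0.25374094] 0.2907658650149837
```

Call:
servo_tool(moves=[{"dp": [-0.19, 0.04, -0.05], "delta_rot": [0, 0, 0], "fingers": 0.72}, {"dp": [-0.19, 0.04, -0.05], "delta_rot": [0, 0, 0], "fingers": 0.72}, {"dp": [-0.2, 0.04, 0], "delta_rot": [0, 0, 0], "fingers": 0.72}, {"dp": [-0.2, 0.04, 0], "delta_rot": [0, 0, 0], "fingers": 0.72}, {"dp": [-0.2, 0.04, 0], "delta_rot": [0, 0, 0], "fingers": 0.72}])

```text
clock: 9.0
position: [0.4527, 0.2566, 0.2774]
ee_rot: [-0.0, 0.753, 0.658, -0.002]
contact_force: [0.4, 0.1, 0.6]
width: 0.0613
gripper_force: 0.0
```

Call:
servo_tool(moves=[{"dp": [-0.2, 0.04, 0], "delta_rot": [0, 0, 0], "fingers": 0.72}, {"dp": [-0.2, 0.04, 0], "delta_rot": [0, 0, 0], "fingers": 0.72}, {"dp": [-0.2, 0.04, 0], "delta_rot": [0, 0, 0], "fingers": 0.72}, {"dp": [-0.2, 0.04, 0], "delta_rot": [0, 0, 0], "fingers": 0.72}, {"dp": [-0.2, 0.04, 0], "delta_rot": [0, 0, 0], "fingers": 0.72}])

```text
clock: 9.5
position: [0.4655, 0.0534, 0.2776]
ee_rot: [-0.001, 0.753, 0.658, -0.001]
contact_force: [0.0, -0.0, -0.7]
width: 0.0614
gripper_force: 0.0
```

Call:
servo_tool(moves=[{"dp": [-0.2, 0.04, 0], "delta_rot": [0, 0, 0], "fingers": 0.72}, {"dp": [-0.2, 0.04, 0], "delta_rot": [0, 0, 0], "fingers": 0.72}, {"dp": [-0.2, 0.04, 0], "delta_rot": [0, 0, 0], "fingers": 0.72}, {"dp": [-0.1, 0.03, 0], "delta_rot": [0, 0, 0], "fingers": 0.72}, {"dp": [0, 0, 0], "delta_rot": [0, 0, 0], "fingers": 0.72}])

```text
clock: 10.0
position: [0.4774, -0.0903, 0.2775]
ee_rot: [-0.001, 0.754, 0.657, -0.001]
contact_force: [-0.7, 0.7, 0.2]
width: 0.0615
gripper_force: 0.0
```

Run:
```python
from h import *
im,d,P,K,R,t=look("top")
for n,x,y,a,b in(("shaker pan",.44,.458,.055,.08),("A",.66,.15,.03,.06),("B",.607,.257,.03,.06)):
    m=(P[...,2]>a)&(P[...,2]<b)&(np.hypot(P[...,0]-x,P[...,1]-y)<.05); 
    if "pan" in n: m&=(np.hypot(P[...,0]-x,P[...,1]-y)<.03)
    q=P[m]; print(n,len(q),q.mean(0) if len(q) else 0)
go((.478,-.089,.124))
```

```text
shaker pan 161 [0.44141019 0.45511256 0.06304136]
A 52 [0.65952883 0.15045154 0.04540399]
B 53 [0.60655487 0.25691366 0.04527507]
t 10.05 tcp [ 0.477  -0.0886  0.2777] yaw 82.2 zax [-0.003  0.001 -1.   ] q [-0.33  0.16  1.73  0.    1.26 -0.19] w 0.0613 gf 0.0 F [-0.4  0.3  0.7]
  units to (0.478, -0.089, 0.124) : [-0.002  0.008  0.768]
```

Call:
servo_tool(moves=[{"dp": [0, 0.005, 0.2], "delta_rot": [0, 0, 0], "fingers": 0.72}, {"dp": [0, 0, 0.2], "delta_rot": [0, 0, 0], "fingers": 0.72}, {"dp": [0, 0, 0.2], "delta_rot": [0, 0, 0], "fingers": 0.72}, {"dp": [0, 0, 0.1], "delta_rot": [0, 0, 0], "fingers": 0.72}, {"dp": [0, 0, 0.06], "delta_rot": [0, 0, 0], "fingers": 0.72}])

```text
clock: 10.55
position: [0.4764, -0.0858, 0.1245]
ee_rot: [-0.003, 0.752, 0.659, -0.001]
contact_force: [0.6, -0.3, -0.4]
width: 0.0615
gripper_force: 0.0
```

Call:
servo_tool(moves=[{"dp": [0, 0, 0], "delta_rot": [0, 0, 0], "fingers": 0.72}, {"dp": [0, 0, 0], "delta_rot": [0, 0, 0], "fingers": 0.72}, {"dp": [0, 0, 0], "delta_rot": [0, 0, 0], "fingers": 0.3}, {"dp": [0, 0, 0], "delta_rot": [0, 0, 0], "fingers": 0.3}, {"dp": [0, 0, 0], "delta_rot": [0, 0, 0], "fingers": 0.3}])

```text
clock: 11.05
position: [0.4789, -0.0877, 0.1286]
ee_rot: [0.0, 0.753, 0.658, 0.001]
contact_force: [-1.4, 1.3, 4.9]
width: 0.0404
gripper_force: 40.7
```

Call:
servo_tool(moves=[{"dp": [0, 0, 0], "delta_rot": [0, 0, 0], "fingers": 0.3}])

```text
clock: 11.15
position: [0.4789, -0.0877, 0.1286]
ee_rot: [0.0, 0.753, 0.658, 0.001]
contact_force: [-1.7, 1.7, 6.0]
width: 0.0404
gripper_force: 40.7
```

```bash
python3 -c "
from h import *
go((.431,.379,.28))"
```

```text
t 11.15 tcp [ 0.4789 -0.0877  0.1286] yaw 82.3 zax [ 0.001  0.    -1.   ] q [-0.32  0.32  1.95  0.    0.88 -0.19] w 0.0404 gf 40.7 F [-1.7  1.7  6. ]
  units to (0.431, 0.379, 0.28) : [ 2.281 -0.549 -0.757]
```

Call:
servo_tool(moves=[{"dp": [0, 0, -0.1], "delta_rot": [0, 0, 0], "fingers": 0.3}, {"dp": [0, 0, -0.2], "delta_rot": [0, 0, 0], "fingers": 0.3}, {"dp": [0, 0, -0.2], "delta_rot": [0, 0, 0], "fingers": 0.3}, {"dp": [0, 0, -0.2], "delta_rot": [0, 0, 0], "fingers": 0.3}, {"dp": [0.15, -0.04, -0.06], "delta_rot": [0, 0, 0], "fingers": 0.3}])

```text
clock: 11.65
position: [0.4777, -0.0599, 0.2842]
ee_rot: [0.005, 0.754, 0.657, 0.002]
contact_force: [-0.1, 0.3, -1.9]
width: 0.0405
gripper_force: 40.9
```

Call:
servo_tool(moves=[{"dp": [0.19, -0.046, 0], "delta_rot": [0, 0, 0], "fingers": 0.3}, {"dp": [0.19, -0.046, 0], "delta_rot": [0, 0, 0], "fingers": 0.3}, {"dp": [0.19, -0.046, 0], "delta_rot": [0, 0, 0], "fingers": 0.3}, {"dp": [0.19, -0.046, 0], "delta_rot": [0, 0, 0], "fingers": 0.3}, {"dp": [0.19, -0.046, 0], "delta_rot": [0, 0, 0], "fingers": 0.3}])

```text
clock: 12.15
position: [0.4541, 0.1386, 0.2797]
ee_rot: [0.0, 0.753, 0.658, 0.0]
contact_force: [1.0, 0.5, -0.3]
width: 0.0404
gripper_force: 40.9
```

Call:
servo_tool(moves=[{"dp": [0.19, -0.046, 0], "delta_rot": [0, 0, 0], "fingers": 0.3}, {"dp": [0.19, -0.046, 0], "delta_rot": [0, 0, 0], "fingers": 0.3}, {"dp": [0.19, -0.046, 0], "delta_rot": [0, 0, 0], "fingers": 0.3}, {"dp": [0.19, -0.046, 0], "delta_rot": [0, 0, 0], "fingers": 0.3}, {"dp": [0.19, -0.046, 0], "delta_rot": [0, 0, 0], "fingers": 0.3}])

```text
clock: 12.65
position: [0.4339, 0.3332, 0.2796]
ee_rot: [0.0, 0.753, 0.658, 0.0]
contact_force: [0.2, -0.1, -1.4]
width: 0.0407
gripper_force: 40.9
```

Call:
servo_tool(moves=[{"dp": [0.19, -0.046, 0], "delta_rot": [0, 0, 0], "fingers": 0.3}, {"dp": [0.04, 0, 0], "delta_rot": [0, 0, 0], "fingers": 0.3}, {"dp": [0, 0, 0], "delta_rot": [0, 0, 0], "fingers": 0.3}, {"dp": [0, 0, 0], "delta_rot": [0, 0, 0], "fingers": 0.3}])

```text
clock: 13.05
position: [0.4313, 0.3776, 0.2792]
ee_rot: [0.0, 0.753, 0.658, -0.001]
contact_force: [-1.0, 0.1, -0.7]
width: 0.0402
gripper_force: 40.9
```

```bash
python3 -c "
from h import *
go((.431,.379,.103))"
```

```text
t 13.05 tcp [0.4313 0.3776 0.2792] yaw 82.3 zax [-0.    -0.002 -1.   ] q [ 0.6   0.29  1.55 -0.    1.3   0.73] w 0.0402 gf 40.9 F [-1.   0.1 -0.7]
  units to (0.431, 0.379, 0.103) : [ 0.008 -0.002  0.881]
```

Call:
servo_tool(moves=[{"dp": [0.005, 0, 0.2], "delta_rot": [0, 0, 0], "fingers": 0.3}, {"dp": [0, 0, 0.2], "delta_rot": [0, 0, 0], "fingers": 0.3}, {"dp": [0, 0, 0.2], "delta_rot": [0, 0, 0], "fingers": 0.3}, {"dp": [0, 0, 0.15], "delta_rot": [0, 0, 0], "fingers": 0.3}, {"dp": [0, 0, 0.08], "delta_rot": [0, 0, 0], "fingers": 0.3}])

```text
clock: 13.55
position: [0.4305, 0.3766, 0.1109]
ee_rot: [0.0, 0.754, 0.657, -0.003]
contact_force: [-0.8, 0.5, -1.1]
width: 0.0407
gripper_force: 40.9
```

Call:
servo_tool(moves=[{"dp": [0, 0, 0.04], "delta_rot": [0, 0, 0], "fingers": 0.3}, {"dp": [0, 0, 0], "delta_rot": [0, 0, 0], "fingers": 0.3}, {"dp": [0, 0, 0], "delta_rot": [0, 0, 0], "fingers": 0.3}])

```text
clock: 13.85
position: [0.4323, 0.3792, 0.1065]
ee_rot: [0.0, 0.753, 0.658, 0.001]
contact_force: [0.2, -0.9, -0.5]
width: 0.0407
gripper_force: 40.9
```

```bash
python3 -c "
from h import *
go((.431,.379,.103))"
```

```text
t 13.85 tcp [0.4323 0.3792 0.1065] yaw 82.3 zax [ 0.002  0.001 -1.   ] q [ 0.6   0.45  1.78 -0.    0.91  0.73] w 0.0407 gf 40.9 F [ 0.2 -0.9 -0.5]
  units to (0.431, 0.379, 0.103) : [-0.002 -0.007  0.017]
```

Call:
servo_tool(moves=[{"dp": [0, 0, 0.01], "delta_rot": [0, 0, 0], "fingers": 0.3}, {"dp": [0, 0, 0.008], "delta_rot": [0, 0, 0], "fingers": 0.3}, {"dp": [0, 0, 0], "delta_rot": [0, 0, 0], "fingers": 0.3}, {"dp": [0, 0, 0], "delta_rot": [0, 0, 0], "fingers": 0.72}, {"dp": [0, 0, 0], "delta_rot": [0, 0, 0], "fingers": 0.72}])

```text
clock: 14.35
position: [0.4316, 0.3797, 0.1022]
ee_rot: [0.0, 0.753, 0.658, 0.0]
contact_force: [0.4, 0.0, -0.4]
width: 0.0613
gripper_force: 0.0
```

Call:
servo_tool(moves=[{"dp": [0, 0, 0], "delta_rot": [0, 0, 0], "fingers": 0.72}, {"dp": [0, 0, -0.1], "delta_rot": [0, 0, 0], "fingers": 0.72}, {"dp": [0, 0, -0.2], "delta_rot": [0, 0, 0], "fingers": 0.72}, {"dp": [0, 0, -0.2], "delta_rot": [0, 0, 0], "fingers": 0.72}, {"dp": [0, 0, -0.2], "delta_rot": [0, 0, 0], "fingers": 0.72}])

```text
clock: 14.85
position: [0.4313, 0.3794, 0.2432]
ee_rot: [0.0, 0.753, 0.658, -0.0]
contact_force: [1.2, 0.9, -0.3]
width: 0.0613
gripper_force: 0.0
```

Call:
servo_tool(moves=[{"dp": [-0.098, 0.188, -0.05], "delta_rot": [0, 0, 0], "fingers": 0.55}, {"dp": [-0.098, 0.188, 0], "delta_rot": [0, 0, 0], "fingers": 0.55}, {"dp": [-0.098, 0.188, 0], "delta_rot": [0, 0, 0], "fingers": 0.55}, {"dp": [-0.098, 0.188, 0], "delta_rot": [0, 0, 0], "fingers": 0.55}, {"dp": [-0.098, 0.188, 0], "delta_rot": [0, 0, 0], "fingers": 0.55}])

```text
clock: 15.35
position: [0.6059, 0.2562, 0.252]
ee_rot: [0.0, 0.753, 0.658, 0.0]
contact_force: [0.2, 1.0, -0.3]
width: 0.047
gripper_force: 0.0
```

Call:
servo_tool(moves=[{"dp": [0, 0, 0], "delta_rot": [0, 0, 0], "fingers": 0.55}, {"dp": [0, 0, 0], "delta_rot": [0, 0, 0], "fingers": 0.55}])

```text
clock: 15.55
position: [0.6051, 0.2566, 0.2513]
ee_rot: [-0.0, 0.754, 0.657, -0.0]
contact_force: [-0.8, 0.0, -0.8]
width: 0.0472
gripper_force: 0.0
```

Run:
```python
from h import *
im,d,P,K,R,t=look("wrist")
im2,_,P2,_,_,_=look("top")
for nm,Q in(("wrist",P),("top",P2)):
  for n,x,y,a,b,r in(("shP0",.44,.458,.055,.08,.03),("shP1",.431,.379,.055,.08,.03),("A",.66,.15,.03,.055,.05),("B",.607,.257,.03,.055,.05)):
    m=(Q[...,2]>a)&(Q[...,2]<b)&(np.hypot(Q[...,0]-x,Q[...,1]-y)<r)
    q=Q[m]; print(nm,n,len(q),((q.min(0)+q.max(0))/2).round(4) if len(q) else 0, np.ptp(q,0).round(3) if len(q) else 0)
go((.6065,.257,.094))
save("w3",np.hstack([im,im2]),0.625)
```

```text
wrist shP0 0 0 0
wrist shP1 2112 [0.4345 0.3768 0.0618] [0.037 0.04  0.014]
wrist A 0 0 0
wrist B 445 [0.6068 0.2583 0.0397] [0.021 0.021 0.019]
top shP0 163 [0.4412 0.4557 0.0628] [0.036 0.04  0.016]
top shP1 2 [0.4225 0.3936 0.0574] [0.006 0.003 0.002]
top A 51 [0.6605 0.1504 0.0426] [0.02  0.02  0.017]
top B 0 0 0
t 15.65 tcp [0.6037 0.2578 0.2517] yaw 82.3 zax [-0.001  0.    -1.   ] q [0.3  0.43 1.4  0.   1.31 0.43] w 0.0472 gf 0.0 F [-0.1  0.3  0.3]
  units to (0.6065, 0.257, 0.094) : [-0.002  0.015  0.788]
```

View pics/w3.png

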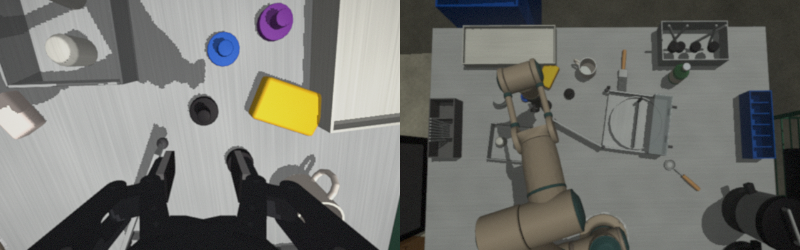

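The wrist view shows stopper B centred ahead at (325,171) full-size, clear of the sponge, with shaker 1 standing in the pan. The top view shows the tray's loading half empty. I'm lowering onto the knob.

Call:
servo_tool(moves=[{"dp": [0.003, 0.016, 0.2], "delta_rot": [0, 0, 0], "fingers": 0.5}, {"dp": [0, 0, 0.2], "delta_rot": [0, 0, 0], "fingers": 0.5}, {"dp": [0, 0, 0.2], "delta_rot": [0, 0, 0], "fingers": 0.5}, {"dp": [0, 0, 0.1], "delta_rot": [0, 0, 0], "fingers": 0.5}, {"dp": [0, 0, 0.06], "delta_rot": [0, 0, 0], "fingers": 0.5}])

```text
clock: 16.15
position: [0.6055, 0.2584, 0.0978]
ee_rot: [-0.001, 0.752, 0.659, -0.002]
contact_force: [-1.0, 0.1, 0.3]
width: 0.0428
gripper_force: 0.0
```

Call:
servo_tool(moves=[{"dp": [0, 0, 0], "delta_rot": [0, 0, 0], "fingers": 0.5}, {"dp": [0, 0, 0], "delta_rot": [0, 0, 0], "fingers": 0.5}])

```text
clock: 16.35
position: [0.6083, 0.2583, 0.1011]
ee_rot: [0.0, 0.753, 0.659, 0.001]
contact_force: [0.7, -0.6, 0.9]
width: 0.043
gripper_force: 0.0
```

```bash
python3 -c "
from h import *
go((.6068,.258,.095))"
```

```text
t 16.35 tcp [0.6083 0.2583 0.1011] yaw 82.4 zax [ 0.002  0.001 -1.   ] q [0.3  0.56 1.58 0.   1.   0.43] w 0.043 gf 0.0 F [ 0.7 -0.6  0.9]
  units to (0.6068, 0.258, 0.095) : [-0.002 -0.007  0.03 ]
```

Call:
servo_tool(moves=[{"dp": [-0.002, -0.006, 0.028], "delta_rot": [0, 0, 0], "fingers": 0.5}, {"dp": [0, 0, 0], "delta_rot": [0, 0, 0], "fingers": 0.5}, {"dp": [0, 0, 0], "delta_rot": [0, 0, 0], "fingers": 0.1}, {"dp": [0, 0, 0], "delta_rot": [0, 0, 0], "fingers": 0.1}, {"dp": [0, 0, 0], "delta_rot": [0, 0, 0], "fingers": 0.1}], force=35)

```text
clock: 16.85
position: [0.6072, 0.2573, 0.0951]
ee_rot: [0.0, 0.753, 0.658, 0.001]
contact_force: [0.2, -0.2, 3.3]
width: 0.0209
gripper_force: 34.5
```

Call:
servo_tool(moves=[{"dp": [0, 0, 0], "delta_rot": [0, 0, 0], "fingers": 0.1}])

```text
clock: 16.95
position: [0.6072, 0.2572, 0.095]
ee_rot: [0.0, 0.753, 0.658, 0.001]
contact_force: [0.4, 0.1, 4.8]
width: 0.0213
gripper_force: 34.6
```

```bash
python3 -c "
from h import *
go((.4844,-.094,.23))"
```

```text
t 16.95 tcp [0.6072 0.2572 0.095 ] yaw 82.3 zax [ 0.001  0.    -1.   ] q [ 0.3   0.56  1.59 -0.    0.99  0.43] w 0.0213 gf 34.6 F [0.4 0.1 4.8]
  units to (0.4844, -0.094, 0.23) : [-1.822 -0.373 -0.676]
```

Gripped. Now lift it and carry it to the tray.

Call:
servo_tool(moves=[{"dp": [0, 0, -0.1], "delta_rot": [0, 0, 0], "fingers": 0.1}, {"dp": [0, 0, -0.2], "delta_rot": [0, 0, 0], "fingers": 0.1}, {"dp": [0, 0, -0.2], "delta_rot": [0, 0, 0], "fingers": 0.1}, {"dp": [0, 0, -0.18], "delta_rot": [0, 0, 0], "fingers": 0.1}, {"dp": [-0.1, -0.02, 0], "delta_rot": [0, 0, 0], "fingers": 0.1}])

```text
clock: 17.45
position: [0.6034, 0.2403, 0.2361]
ee_rot: [0.002, 0.752, 0.659, 0.006]
contact_force: [0.1, -0.7, -1.4]
width: 0.0205
gripper_force: 34.4
```

Call:
servo_tool(moves=[{"dp": [-0.19, -0.04, 0], "delta_rot": [0, 0, 0], "fingers": 0.1}, {"dp": [-0.19, -0.04, 0], "delta_rot": [0, 0, 0], "fingers": 0.1}, {"dp": [-0.19, -0.04, 0], "delta_rot": [0, 0, 0], "fingers": 0.1}, {"dp": [-0.19, -0.04, 0], "delta_rot": [0, 0, 0], "fingers": 0.1}, {"dp": [-0.19, -0.04, 0], "delta_rot": [0, 0, 0], "fingers": 0.1}])

```text
clock: 17.95
position: [0.5341, 0.0536, 0.2298]
ee_rot: [-0.0, 0.753, 0.658, -0.0]
contact_force: [0.5, -1.1, -0.5]
width: 0.0205
gripper_force: 34.4
```

Call:
servo_tool(moves=[{"dp": [-0.19, -0.04, 0], "delta_rot": [0, 0, 0], "fingers": 0.1}, {"dp": [-0.19, -0.04, 0], "delta_rot": [0, 0, 0], "fingers": 0.1}, {"dp": [-0.19, -0.04, 0], "delta_rot": [0, 0, 0], "fingers": 0.1}, {"dp": [-0.19, -0.03, 0], "delta_rot": [0, 0, 0], "fingers": 0.1}, {"dp": [0, 0, 0], "delta_rot": [0, 0, 0], "fingers": 0.1}])

```text
clock: 18.45
position: [0.4837, -0.0953, 0.23]
ee_rot: [0.0, 0.754, 0.656, -0.001]
contact_force: [0.3, 1.1, -1.8]
width: 0.0206
gripper_force: 34.4
```

Call:
servo_tool(moves=[{"dp": [0, 0, 0], "delta_rot": [0, 0, 0], "fingers": 0.1}])

```text
clock: 18.55
position: [0.4847, -0.0922, 0.23]
ee_rot: [-0.0, 0.754, 0.657, 0.0]
contact_force: [0.7, 0.4, -0.7]
width: 0.0208
gripper_force: 34.4
```

Run:
```python
from h import *
go((.4844,-.094,.127))
im,d,P,K,R,t=look("wrist")
m=(P[...,2]>.066)&(P[...,2]<.082)&(abs(P[...,1]+.155)<.03)&(P[...,0]>.41)&(P[...,0]<.60); q=P[m]
if len(q)>50: print("part",len(q),q.mean(0),np.degrees(np.arctan(np.polyfit(q[:,0],q[:,1],1)[0])))
im2,_,Q,_,_,_=look("top")
for n,x,y,a,b,r in(("A",.66,.15,.03,.055,.07),("shP1",.431,.379,.055,.08,.03)):
    m=(Q[...,2]>a)&(Q[...,2]<b)&(np.hypot(Q[...,0]-x,Q[...,1]-y)<r)
    q=Q[m]; print(n,len(q),((q.min(0)+q.max(0))/2).round(4) if len(q) else 0, np.ptp(q,0).round(3) if len(q) else 0)
```

```text
t 18.55 tcp [ 0.4847 -0.0922  0.23  ] yaw 82.2 zax [-0.     0.001 -1.   ] q [-0.33  0.21  1.79  0.    1.14 -0.19] w 0.0208 gf 34.4 F [ 0.7  0.4 -0.7]
  units to (0.4844, -0.094, 0.127) : [-0.01  -0.     0.515]
part 1222 [ 0.52960405 -0.15453606  0.07386778] -7.887935152066168
A 51 [0.6605 0.1502 0.0435] [0.021 0.02  0.017]
shP1 165 [0.4334 0.3755 0.0634] [0.039 0.039 0.016]
```

Call:
servo_tool(moves=[{"dp": [-0.01, 0, 0.15], "delta_rot": [0, 0, 0], "fingers": 0.1}, {"dp": [0, 0, 0.15], "delta_rot": [0, 0, 0], "fingers": 0.1}, {"dp": [0, 0, 0.1], "delta_rot": [0, 0, 0], "fingers": 0.1}, {"dp": [0, 0, 0.08], "delta_rot": [0, 0, 0], "fingers": 0.1}, {"dp": [0, 0, 0], "delta_rot": [0, 0, 0], "fingers": 0.1}])

```text
clock: 19.15
position: [0.4837, -0.0918, 0.1322]
ee_rot: [-0.002, 0.752, 0.659, -0.001]
contact_force: [-0.6, 0.8, -1.3]
width: 0.0211
gripper_force: 34.4
```

Call:
servo_tool(moves=[{"dp": [0, 0, 0.02], "delta_rot": [0, 0, 0], "fingers": 0.1}, {"dp": [0, 0, 0], "delta_rot": [0, 0, 0], "fingers": 0.1}, {"dp": [0, 0, 0], "delta_rot": [0, 0, 0], "fingers": 0.1}])

```text
clock: 19.45
position: [0.4854, -0.0935, 0.1311]
ee_rot: [0.001, 0.753, 0.658, 0.0]
contact_force: [-0.0, 0.4, -1.0]
width: 0.0209
gripper_force: 34.4
```

```bash
python3 -c "
from h import *
go((.4844,-.094,.126))"
```

```text
t 19.45 tcp [ 0.4854 -0.0935  0.1311] yaw 82.4 zax [ 0.002 -0.001 -1.   ] q [-0.33  0.32  1.93 -0.    0.89 -0.2 ] w 0.0209 gf 34.4 F [-0.   0.4 -1. ]
  units to (0.4844, -0.094, 0.126) : [-0.003 -0.005  0.025]
```

Call:
servo_tool(moves=[{"dp": [0, 0, 0.013], "delta_rot": [0, 0, 0], "fingers": 0.1}, {"dp": [0, 0, 0.01], "delta_rot": [0, 0, 0], "fingers": 0.1}, {"dp": [0, 0, 0], "delta_rot": [0, 0, 0], "fingers": 0.1}, {"dp": [0, 0, 0], "delta_rot": [0, 0, 0], "fingers": 0.5}, {"dp": [0, 0, 0], "delta_rot": [0, 0, 0], "fingers": 0.5}])

```text
clock: 19.95
position: [0.4848, -0.0937, 0.1257]
ee_rot: [0.0, 0.753, 0.658, -0.0]
contact_force: [0.2, 0.0, -0.4]
width: 0.0428
gripper_force: 0.0
```

Call:
servo_tool(moves=[{"dp": [0, 0, 0], "delta_rot": [0, 0, 0], "fingers": 0.5}, {"dp": [0, 0, -0.1], "delta_rot": [0, 0, 0], "fingers": 0.5}, {"dp": [0, 0, -0.2], "delta_rot": [0, 0, 0], "fingers": 0.5}, {"dp": [0, 0, -0.2], "delta_rot": [0, 0, 0], "fingers": 0.5}, {"dp": [0, 0, -0.1], "delta_rot": [0, 0, 0], "fingers": 0.5}])

```text
clock: 20.45
position: [0.486, -0.094, 0.249]
ee_rot: [0.002, 0.753, 0.658, 0.001]
contact_force: [1.3, -0.5, 1.1]
width: 0.0423
gripper_force: 0.0
```

Call:
servo_tool(moves=[{"dp": [0.165, 0.089, 0], "delta_rot": [0, 0, 0], "fingers": 0.5}, {"dp": [0.165, 0.089, 0], "delta_rot": [0, 0, 0], "fingers": 0.5}, {"dp": [0.165, 0.089, 0], "delta_rot": [0, 0, 0], "fingers": 0.5}, {"dp": [0.165, 0.089, 0], "delta_rot": [0, 0, 0], "fingers": 0.5}, {"dp": [0.165, 0.089, 0], "delta_rot": [0, 0, 0], "fingers": 0.5}])

```text
clock: 20.95
position: [0.5956, 0.0592, 0.2456]
ee_rot: [0.0, 0.753, 0.658, -0.0]
contact_force: [0.4, -0.5, 0.6]
width: 0.0429
gripper_force: 0.0
```

Call:
servo_tool(moves=[{"dp": [0.165, 0.089, 0], "delta_rot": [0, 0, 0], "fingers": 0.5}, {"dp": [0.165, 0.089, 0], "delta_rot": [0, 0, 0], "fingers": 0.5}, {"dp": [0.165, 0.089, 0], "delta_rot": [0, 0, 0], "fingers": 0.5}, {"dp": [0, 0, 0], "delta_rot": [0, 0, 0], "fingers": 0.5}, {"dp": [0, 0, 0], "delta_rot": [0, 0, 0], "fingers": 0.5}])

```text
clock: 21.45
position: [0.6609, 0.1494, 0.2448]
ee_rot: [-0.0, 0.752, 0.659, -0.001]
contact_force: [0.1, 1.1, -1.3]
width: 0.0426
gripper_force: 0.0
```

```bash
cat >> h.py <<'E'
def knob(Q,n,x,y,a=.03,b=.055,r=.06):
    m=(Q[...,2]>a)&(Q[...,2]<b)&(np.hypot(Q[...,0]-x,Q[...,1]-y)<r)
    q=Q[m]; print(n,len(q),((q.min(0)+q.max(0))/2).round(4) if len(q) else 0, np.ptp(q,0).round(3) if len(q) else 0)
E
python3 - <<'E'
from h import *
go((.6603,.1503,.095))
im,d,P,K,R,t=look("wrist"); knob(P,"A",.66,.15)
im,d,P,K,R,t=look("top"); knob(P,"inT",.4844,-.094,.06,.09,.035); knob(P,"Atop",.66,.15)
E
```

```text
t 21.45 tcp [0.6609 0.1494 0.2448] yaw 82.4 zax [-0.002 -0.001 -1.   ] q [ 0.12  0.46  1.36 -0.    1.32  0.25] w 0.0426 gf 0.0 F [ 0.1  1.1 -1.3]
  units to (0.6603, 0.1503, 0.095) : [ 0.005 -0.002  0.749]
A 462 [0.6602 0.1515 0.0398] [0.021 0.021 0.02 ]
inT 54 [ 0.4867 -0.0928  0.0717] [0.02  0.021 0.023]
Atop 34 [0.6604 0.1486 0.0421] [0.019 0.017 0.023]
```

Call:
servo_tool(moves=[{"dp": [0.008, -0.002, 0.2], "delta_rot": [0, 0, 0], "fingers": 0.5}, {"dp": [0, 0, 0.2], "delta_rot": [0, 0, 0], "fingers": 0.5}, {"dp": [0, 0, 0.2], "delta_rot": [0, 0, 0], "fingers": 0.5}, {"dp": [0, 0, 0.08], "delta_rot": [0, 0, 0], "fingers": 0.5}, {"dp": [0, 0, 0.04], "delta_rot": [0, 0, 0], "fingers": 0.5}])

```text
clock: 22.05
position: [0.6591, 0.149, 0.0996]
ee_rot: [-0.001, 0.753, 0.658, -0.002]
contact_force: [-0.4, -0.9, -0.4]
width: 0.0429
gripper_force: 0.0
```

Call:
servo_tool(moves=[{"dp": [0, 0, 0], "delta_rot": [0, 0, 0], "fingers": 0.5}, {"dp": [0, 0, 0], "delta_rot": [0, 0, 0], "fingers": 0.5}])

```text
clock: 22.25
position: [0.6617, 0.1501, 0.1031]
ee_rot: [0.001, 0.753, 0.658, 0.001]
contact_force: [-0.5, -0.4, 1.3]
width: 0.0424
gripper_force: 0.0
```

```bash
python3 -c "
from h import *
go((.6603,.151,.095))"
```

```text
t 22.25 tcp [0.6617 0.1501 0.1031] yaw 82.3 zax [ 0.002  0.    -1.   ] q [ 0.12  0.58  1.53 -0.    1.03  0.26] w 0.0424 gf 0.0 F [-0.5 -0.4  1.3]
  units to (0.6603, 0.151, 0.095) : [ 0.004 -0.008  0.041]
```

Call:
servo_tool(moves=[{"dp": [0.004, -0.006, 0.02], "delta_rot": [0, 0, 0], "fingers": 0.5}, {"dp": [0, 0, 0.02], "delta_rot": [0, 0, 0], "fingers": 0.5}, {"dp": [0, 0, 0], "delta_rot": [0, 0, 0], "fingers": 0.1}, {"dp": [0, 0, 0], "delta_rot": [0, 0, 0], "fingers": 0.1}, {"dp": [0, 0, 0], "delta_rot": [0, 0, 0], "fingers": 0.1}])

```text
clock: 22.75
position: [0.66, 0.1516, 0.0939]
ee_rot: [0.0, 0.753, 0.658, 0.0]
contact_force: [-0.2, -0.4, -0.1]
width: 0.0208
gripper_force: 34.4
```

Call:
servo_tool(moves=[{"dp": [0, 0, 0], "delta_rot": [0, 0, 0], "fingers": 0.1}, {"dp": [0, 0, -0.1], "delta_rot": [0, 0, 0], "fingers": 0.1}, {"dp": [0, 0, -0.2], "delta_rot": [0, 0, 0], "fingers": 0.1}, {"dp": [0, 0, -0.2], "delta_rot": [0, 0, 0], "fingers": 0.1}, {"dp": [0, 0, -0.18], "delta_rot": [0, 0, 0], "fingers": 0.1}])

```text
clock: 23.25
position: [0.6599, 0.1515, 0.2312]
ee_rot: [0.0, 0.753, 0.658, 0.0]
contact_force: [0.6, -0.6, -1.1]
width: 0.021
gripper_force: 34.4
```

Call:
servo_tool(moves=[{"dp": [-0.1, -0.02, 0], "delta_rot": [0, 0, 0], "fingers": 0.1}, {"dp": [-0.17, -0.04, 0], "delta_rot": [0, 0, 0], "fingers": 0.1}, {"dp": [-0.17, -0.04, 0], "delta_rot": [0, 0, 0], "fingers": 0.1}, {"dp": [-0.17, -0.04, 0], "delta_rot": [0, 0, 0], "fingers": 0.1}, {"dp": [-0.17, -0.04, 0], "delta_rot": [0, 0, 0], "fingers": 0.1}])

```text
clock: 23.75
position: [0.6019, 0.0003, 0.2287]
ee_rot: [-0.001, 0.753, 0.658, -0.001]
contact_force: [1.1, -0.7, -0.4]
width: 0.0208
gripper_force: 34.4
```

Call:
servo_tool(moves=[{"dp": [-0.17, -0.04, 0], "delta_rot": [0, 0, 0], "fingers": 0.1}, {"dp": [-0.17, -0.04, 0], "delta_rot": [0, 0, 0], "fingers": 0.1}, {"dp": [-0.17, -0.03, 0], "delta_rot": [0, 0, 0], "fingers": 0.1}, {"dp": [-0.04, 0, 0], "delta_rot": [0, 0, 0], "fingers": 0.1}, {"dp": [0, 0, 0], "delta_rot": [0, 0, 0], "fingers": 0.1}])

```text
clock: 24.25
position: [0.5661, -0.1056, 0.229]
ee_rot: [-0.0, 0.754, 0.657, -0.0]
contact_force: [0.4, -0.1, -0.9]
width: 0.0209
gripper_force: 34.4
```

Call:
servo_tool(moves=[{"dp": [0, 0, 0], "delta_rot": [0, 0, 0], "fingers": 0.1}])

```text
clock: 24.35
position: [0.5668, -0.1038, 0.2292]
ee_rot: [-0.001, 0.753, 0.658, 0.0]
contact_force: [0.1, -0.1, -1.3]
width: 0.0206
gripper_force: 34.4
```

```bash
python3 -c "
from h import *
go((.568,-.105,.126))"
```

```text
t 24.35 tcp [ 0.5668 -0.1038  0.2292] yaw 82.3 zax [-0.     0.001 -1.   ] q [-0.3   0.33  1.62  0.    1.19 -0.17] w 0.0206 gf 34.4 F [ 0.1 -0.1 -1.3]
  units to (0.568, -0.105, 0.126) : [-0.006  0.007  0.516]
```

Call:
servo_tool(moves=[{"dp": [-0.004, 0.005, 0.15], "delta_rot": [0, 0, 0], "fingers": 0.1}, {"dp": [0, 0, 0.15], "delta_rot": [0, 0, 0], "fingers": 0.1}, {"dp": [0, 0, 0.1], "delta_rot": [0, 0, 0], "fingers": 0.1}, {"dp": [0, 0, 0.08], "delta_rot": [0, 0, 0], "fingers": 0.1}, {"dp": [0, 0, 0], "delta_rot": [0, 0, 0], "fingers": 0.1}])

```text
clock: 24.85
position: [0.5665, -0.1033, 0.1311]
ee_rot: [-0.003, 0.752, 0.659, -0.001]
contact_force: [-0.6, 0.1, -0.7]
width: 0.0209
gripper_force: 34.4
```

Call:
servo_tool(moves=[{"dp": [0, 0, 0.02], "delta_rot": [0, 0, 0], "fingers": 0.1}, {"dp": [0, 0, 0], "delta_rot": [0, 0, 0], "fingers": 0.1}, {"dp": [0, 0, 0], "delta_rot": [0, 0, 0], "fingers": 0.1}])

```text
clock: 25.15
position: [0.5684, -0.1051, 0.1306]
ee_rot: [0.001, 0.753, 0.658, 0.0]
contact_force: [1.0, -0.1, -0.5]
width: 0.0211
gripper_force: 34.5
```

```bash
python3 -c "
from h import *
go((.568,-.105,.1255))"
```

```text
t 25.15 tcp [ 0.5684 -0.1051  0.1306] yaw 82.3 zax [ 0.002 -0.001 -1.   ] q [-0.3   0.43  1.75 -0.    0.97 -0.17] w 0.0211 gf 34.5 F [ 1.  -0.1 -0.5]
  units to (0.568, -0.105, 0.1255) : [ 0.    -0.002  0.025]
```

Call:
servo_tool(moves=[{"dp": [0, 0, 0.013], "delta_rot": [0, 0, 0], "fingers": 0.1}, {"dp": [0, 0, 0.012], "delta_rot": [0, 0, 0], "fingers": 0.1}, {"dp": [0, 0, 0], "delta_rot": [0, 0, 0], "fingers": 0.1}, {"dp": [0, 0, 0], "delta_rot": [0, 0, 0], "fingers": 0.5}, {"dp": [0, 0, 0], "delta_rot": [0, 0, 0], "fingers": 0.5}])

```text
clock: 25.65
position: [0.5678, -0.1053, 0.1248]
ee_rot: [0.0, 0.753, 0.658, -0.0]
contact_force: [-0.0, 0.4, -0.3]
width: 0.0427
gripper_force: 0.0
```

Call:
servo_tool(moves=[{"dp": [0, 0, 0], "delta_rot": [0, 0, 0], "fingers": 0.5}, {"dp": [0, 0, -0.1], "delta_rot": [0, 0, 0], "fingers": 0.5}, {"dp": [0, 0, -0.2], "delta_rot": [0, 0, 0], "fingers": 0.5}, {"dp": [0, 0, -0.2], "delta_rot": [0, 0, 0], "fingers": 0.5}, {"dp": [-0.1, -0.15, -0.1], "delta_rot": [0, 0, 0], "fingers": 0.5}])

```text
clock: 26.15
position: [0.5396, -0.1211, 0.2484]
ee_rot: [0.004, 0.752, 0.659, 0.003]
contact_force: [-0.3, -1.4, -0.2]
width: 0.0426
gripper_force: 0.0
```

Call:
servo_tool(moves=[{"dp": [-0.18, -0.15, 0], "delta_rot": [0, 0, 1], "fingers": 0.5}, {"dp": [-0.2, -0.13, 0], "delta_rot": [0, 0, 1], "fingers": 0.5}, {"dp": [-0.2, -0.1, 0], "delta_rot": [0, 0, 1], "fingers": 0.5}, {"dp": [-0.2, -0.08, 0], "delta_rot": [0, 0, 1], "fingers": 0.5}, {"dp": [-0.2, 0, 0], "delta_rot": [0, 0, 1], "fingers": 0.5}])

```text
clock: 26.65
position: [0.3802, -0.2809, 0.2449]
ee_rot: [-0.0, 0.893, 0.45, -0.0]
contact_force: [0.2, 0.0, -0.4]
width: 0.0427
gripper_force: 0.0
```

Call:
servo_tool(moves=[{"dp": [0, 0, 0], "delta_rot": [0, 0, 1], "fingers": 0.21}, {"dp": [0, 0, 0], "delta_rot": [0, 0, 1], "fingers": 0.21}, {"dp": [0, 0, 0], "delta_rot": [0, 0, 1], "fingers": 0.21}, {"dp": [0, 0, 0], "delta_rot": [0, 0, 1], "fingers": 0.21}, {"dp": [0, 0, 0], "delta_rot": [0, 0, 1], "fingers": 0.21}])

```text
clock: 27.15
position: [0.3824, -0.2809, 0.2448]
ee_rot: [0.0, 0.977, 0.214, 0.0]
contact_force: [0.2, -0.5, -0.0]
width: 0.018
gripper_force: 0.0
```

Call:
servo_tool(moves=[{"dp": [0, 0, 0], "delta_rot": [0, 0, 1], "fingers": 0.21}, {"dp": [0, 0, 0], "delta_rot": [0, 0, 1], "fingers": 0.21}, {"dp": [0, 0, 0], "delta_rot": [0, 0, 1], "fingers": 0.21}, {"dp": [0, 0, 0], "delta_rot": [0, 0, 1], "fingers": 0.21}, {"dp": [0, 0, 0], "delta_rot": [0, 0, 1], "fingers": 0.21}])

```text
clock: 27.65
position: [0.3824, -0.2808, 0.2448]
ee_rot: [0.0, 0.999, -0.034, 0.0]
contact_force: [-0.3, -0.2, -0.4]
width: 0.0181
gripper_force: 0.0
```

Run:
```python
from h import *
go((.617,-.167,.25),(.617,-.167,.156))
im,d,P,K,R,t=look("top"); np.savez("top1",im=im,P=P)
knob(P,"T1",.4844,-.094,.06,.09,.035); knob(P,"T0",.568,-.105,.06,.09,.035); knob(P,"post",.617,-.167,.095,.13,.03)
knob(P,"blue",.652,.352);knob(P,"purple",.73,.377);knob(P,"p0",.44,.458,.055,.08,.03);knob(P,"p1",.431,.379,.055,.08,.03)
save("t1",im,1.25)
```

```text
t 27.65 tcp [ 0.3824 -0.2808  0.2448] yaw -3.9 zax [ 0. -0. -1.] q [-0.78  0.17  1.81 -0.    1.17  0.86] w 0.0181 gf 0.0 F [-0.3 -0.2 -0.4]
  units to (0.617, -0.167, 0.25) : [ 1.132 -0.647 -0.026]
  units to (0.617, -0.167, 0.156) : [ 1.132 -0.647  0.444]
T1 51 [ 0.4868 -0.0933  0.0737] [0.02  0.022 0.016]
T0 54 [ 0.5695 -0.106   0.0721] [0.022 0.021 0.024]
post 27 [ 0.6175 -0.1674  0.1059] [0.013 0.013 0.021]
blue 54 [0.6502 0.3505 0.043 ] [0.021 0.022 0.021]
purple 57 [0.7546 0.3774 0.0418] [0.069 0.021 0.022]
p0 165 [0.4426 0.4559 0.0641] [0.039 0.04  0.017]
p1 169 [0.4335 0.3758 0.0634] [0.039 0.038 0.017]
```

View pics/t1.png

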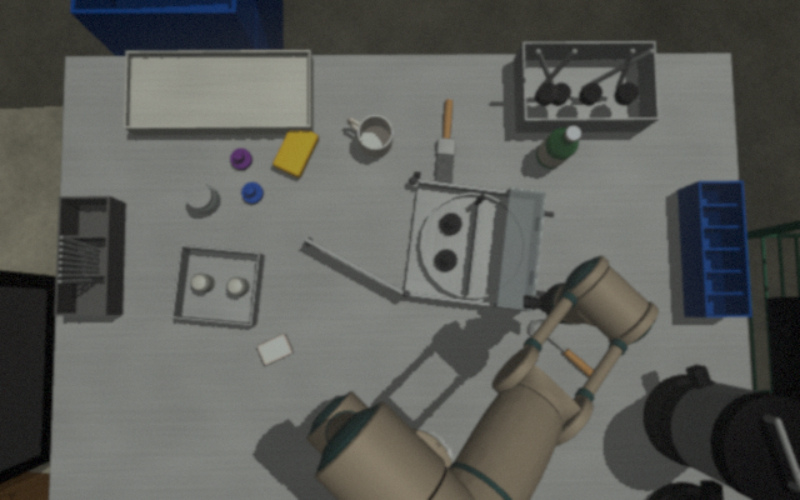

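The shakers now stand at (201,284) and (236,287) in the pan. Both black stoppers are at (450,224) and (445,261) in the loading half, and no black stopper is left on the table. Next I'll position over the post.

Call:
servo_tool(moves=[{"dp": [0, 0, 0], "delta_rot": [0, 0, 0.6], "fingers": 0.25}, {"dp": [0.155, -0.1, 0], "delta_rot": [0, 0, 0], "fingers": 0.25}, {"dp": [0.155, -0.1, 0], "delta_rot": [0, 0, 0], "fingers": 0.25}, {"dp": [0.155, -0.1, 0], "delta_rot": [0, 0, 0], "fingers": 0.25}, {"dp": [0.155, -0.1, 0], "delta_rot": [0, 0, 0], "fingers": 0.25}])

```text
clock: 28.2
position: [0.5166, -0.216, 0.2448]
ee_rot: [0.0, 0.998, -0.061, 0.0]
contact_force: [0.8, -0.4, 0.6]
width: 0.0211
gripper_force: 0.0
```

Call:
servo_tool(moves=[{"dp": [0.155, -0.1, 0], "delta_rot": [0, 0, 0], "fingers": 0.25}, {"dp": [0.155, -0.1, 0], "delta_rot": [0, 0, 0], "fingers": 0.25}, {"dp": [0.155, -0.1, 0], "delta_rot": [0, 0, 0], "fingers": 0.25}, {"dp": [0, 0, 0], "delta_rot": [0, 0, 0], "fingers": 0.25}, {"dp": [0, 0, 0], "delta_rot": [0, 0, 0], "fingers": 0.25}])

```text
clock: 28.7
position: [0.6152, -0.1681, 0.2441]
ee_rot: [0.0, 0.998, -0.06, -0.001]
contact_force: [-0.5, -0.9, 0.3]
width: 0.0211
gripper_force: 0.0
```

Run:
```python
from h import *
im,d,P,K,R,t=look("wrist"); save("w4",im)
knob(P,"post",.617,-.167,.095,.12,.02)
go((.617,-.167,.156))
```

```text
post 350 [ 0.618  -0.1682  0.1036] [0.013 0.014 0.017]
t 28.75 tcp [ 0.6144 -0.1685  0.2442] yaw -7.0 zax [-0.002 -0.    -1.   ] q [-0.38  0.4   1.46 -0.    1.28  1.32] w 0.0217 gf 0.0 F [-0.3  0.2 -0.5]
  units to (0.617, -0.167, 0.156) : [ 0.013 -0.009  0.441]
```

View pics/w4.png

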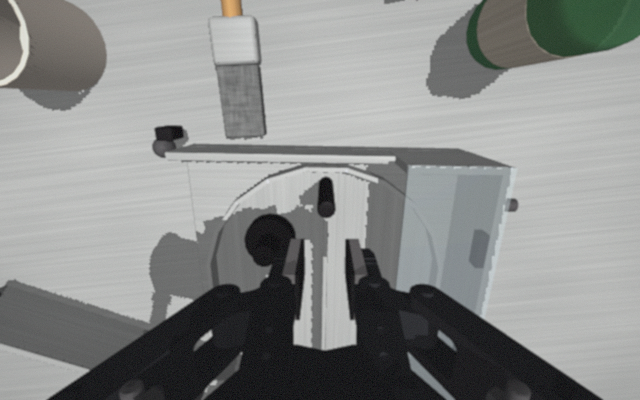

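The wrist view shows the post at (326,195), midway between the fingers, with the stopper at (270,240) clear of them. I'm lowering the fingers to straddle the post.

Call:
servo_tool(moves=[{"dp": [0.015, -0.006, 0.1], "delta_rot": [0, 0, 0], "fingers": 0.28}, {"dp": [0, 0, 0.1], "delta_rot": [0, 0, 0], "fingers": 0.28}, {"dp": [0, 0, 0.1], "delta_rot": [0, 0, 0], "fingers": 0.28}, {"dp": [0, 0, 0.08], "delta_rot": [0, 0, 0], "fingers": 0.28}, {"dp": [0, 0, 0.06], "delta_rot": [0, 0, 0], "fingers": 0.28}])

```text
clock: 29.25
position: [0.6165, -0.1684, 0.1558]
ee_rot: [-0.0, 0.998, -0.062, -0.001]
contact_force: [-0.2, 0.1, 1.2]
width: 0.024
gripper_force: 0.0
```

Call:
servo_tool(moves=[{"dp": [0, 0, 0], "delta_rot": [0, 0, 0], "fingers": 0.28}, {"dp": [0, 0, 0], "delta_rot": [0, 0, 0], "fingers": 0.21}, {"dp": [0, 0, 0], "delta_rot": [0, 0, 0], "fingers": 0.21}], force=20)

```text
clock: 29.55
position: [0.6186, -0.1682, 0.1579]
ee_rot: [0.0, 0.998, -0.062, 0.001]
contact_force: [0.5, -0.5, -0.3]
width: 0.0178
gripper_force: 0.0
```

Run:
```python
from h import *
go((.6175,-.1675,.156),(.5185,-.1545,.156))
```

```text
t 29.55 tcp [ 0.6186 -0.1682  0.1579] yaw -7.1 zax [ 0.002 -0.001 -1.   ] q [-0.37  0.48  1.57 -0.    1.09  1.32] w 0.0178 gf 0.0 F [ 0.5 -0.5 -0.3]
  units to (0.6175, -0.1675, 0.156) : [-0.006 -0.003  0.009]
  units to (0.5185, -0.1545, 0.156) : [-0.505 -0.006  0.008]
```

Call:
servo_tool(moves=[{"dp": [-0.001, -0.025, 0.004], "delta_rot": [0, 0, -0.5], "fingers": 0.21}, {"dp": [-0.001, -0.025, 0], "delta_rot": [0, 0, -0.5], "fingers": 0.21}, {"dp": [-0.001, -0.025, 0], "delta_rot": [0, 0, -0.5], "fingers": 0.21}, {"dp": [-0.001, -0.025, 0], "delta_rot": [0, 0, -0.5], "fingers": 0.21}, {"dp": [-0.001, -0.025, 0], "delta_rot": [0, 0, -0.5], "fingers": 0.21}])

```text
clock: 30.05
position: [0.6187, -0.1433, 0.1575]
ee_rot: [0.001, 0.998, 0.064, 0.002]
contact_force: [0.2, -1.4, 0.9]
width: 0.018
gripper_force: 0.5
```

Run:
```python
from h import *
go((.5185,-.1545,.157))
```

```text
t 30.05 tcp [ 0.6187 -0.1433  0.1575] yaw 7.4 zax [ 0.003 -0.002 -1.   ] q [-0.34  0.47  1.58 -0.    1.08  1.11] w 0.018 gf 0.5 F [ 0.2 -1.4  0.9]
  units to (0.5185, -0.1545, 0.157) : [-0.504 -0.009  0.001]
```

Call:
servo_tool(moves=[{"dp": [-0.001, -0.032, 0], "delta_rot": [0, 0, -0.65], "fingers": 0.21}, {"dp": [-0.002, -0.04, 0], "delta_rot": [0, 0, -0.8], "fingers": 0.21}, {"dp": [-0.002, -0.04, 0], "delta_rot": [0, 0, -0.8], "fingers": 0.21}, {"dp": [-0.002, -0.04, 0], "delta_rot": [0, 0, -0.8], "fingers": 0.21}, {"dp": [-0.002, -0.04, 0], "delta_rot": [0, 0, -0.8], "fingers": 0.21}])

```text
clock: 30.55
position: [0.6067, -0.1068, 0.1574]
ee_rot: [0.001, 0.967, 0.255, 0.002]
contact_force: [0.5, -0.9, 0.9]
width: 0.0181
gripper_force: 0.6
```

Call:
servo_tool(moves=[{"dp": [-0.002, -0.04, 0], "delta_rot": [0, 0, -0.8], "fingers": 0.21}, {"dp": [-0.002, -0.04, 0], "delta_rot": [0, 0, -0.8], "fingers": 0.21}, {"dp": [-0.002, -0.04, 0], "delta_rot": [0, 0, -0.8], "fingers": 0.21}, {"dp": [-0.002, -0.04, 0], "delta_rot": [0, 0, -0.8], "fingers": 0.21}, {"dp": [-0.002, -0.04, 0], "delta_rot": [0, 0, -0.8], "fingers": 0.21}])

```text
clock: 31.05
position: [0.5805, -0.0767, 0.1574]
ee_rot: [0.001, 0.897, 0.442, 0.002]
contact_force: [1.7, 0.5, 0.3]
width: 0.018
gripper_force: 0.6
```

Run:
```python
from h import *
go((.5185,-.1545,.157))
```

```text
t 31.05 tcp [ 0.5805 -0.0767  0.1574] yaw 52.4 zax [ 0.004 -0.001 -1.   ] q [-0.25  0.41  1.7   0.    1.03  0.41] w 0.018 gf 0.6 F [1.7 0.5 0.3]
  units to (0.5185, -0.1545, 0.157) : [-0.497 -0.009  0.001]
```

Call:
servo_tool(moves=[{"dp": [-0.001, -0.04, 0], "delta_rot": [0, 0, -0.8], "fingers": 0.21}, {"dp": [-0.001, -0.04, 0], "delta_rot": [0, 0, -0.8], "fingers": 0.21}, {"dp": [-0.001, -0.04, 0], "delta_rot": [0, 0, -0.8], "fingers": 0.21}, {"dp": [-0.001, -0.04, 0], "delta_rot": [0, 0, -0.8], "fingers": 0.21}, {"dp": [-0.001, -0.04, 0], "delta_rot": [0, 0, -0.8], "fingers": 0.21}])

```text
clock: 31.55
position: [0.5449, -0.0586, 0.1573]
ee_rot: [0.002, 0.791, 0.611, 0.001]
contact_force: [1.0, 0.2, -0.4]
width: 0.0181
gripper_force: 0.5
```

Call:
servo_tool(moves=[{"dp": [-0.001, -0.04, 0], "delta_rot": [0, 0, -0.8], "fingers": 0.21}, {"dp": [-0.001, -0.04, 0], "delta_rot": [0, 0, -0.8], "fingers": 0.21}, {"dp": [-0.001, -0.04, 0], "delta_rot": [0, 0, -0.8], "fingers": 0.21}, {"dp": [-0.001, -0.04, 0], "delta_rot": [0, 0, -0.8], "fingers": 0.21}, {"dp": [-0.001, -0.04, 0], "delta_rot": [0, 0, -0.8], "fingers": 0.21}])

```text
clock: 32.05
position: [0.5052, -0.0557, 0.1573]
ee_rot: [0.002, 0.654, 0.756, 0.001]
contact_force: [0.9, -0.5, 0.3]
width: 0.0181
gripper_force: 0.5
```

Run:
```python
from h import *
go((.5185,-.1545,.157))
```

```text
t 32.05 tcp [ 0.5052 -0.0557  0.1573] yaw 98.3 zax [ 0.004 -0.001 -1.   ] q [-0.25  0.31  1.87  0.    0.96 -0.39] w 0.0181 gf 0.5 F [ 0.9 -0.5  0.3]
  units to (0.5185, -0.1545, 0.157) : [-0.499 -0.005  0.002]
```

Call:
servo_tool(moves=[{"dp": [-0.0015, -0.04, 0], "delta_rot": [0, 0, -0.8], "fingers": 0.21}, {"dp": [-0.0015, -0.04, 0], "delta_rot": [0, 0, -0.8], "fingers": 0.21}, {"dp": [-0.0015, -0.04, 0], "delta_rot": [0, 0, -0.8], "fingers": 0.21}, {"dp": [-0.0015, -0.04, 0], "delta_rot": [0, 0, -0.8], "fingers": 0.21}, {"dp": [-0.0015, -0.04, 0], "delta_rot": [0, 0, -0.8], "fingers": 0.21}])

```text
clock: 32.55
position: [0.4674, -0.0688, 0.1572]
ee_rot: [0.002, 0.491, 0.871, 0.001]
contact_force: [0.3, 0.7, -1.0]
width: 0.018
gripper_force: 0.5
```

Call:
servo_tool(moves=[{"dp": [-0.0015, -0.04, 0], "delta_rot": [0, 0, -0.8], "fingers": 0.21}, {"dp": [-0.0015, -0.04, 0], "delta_rot": [0, 0, -0.8], "fingers": 0.21}, {"dp": [-0.0015, -0.04, 0], "delta_rot": [0, 0, -0.8], "fingers": 0.21}, {"dp": [-0.0015, -0.04, 0], "delta_rot": [0, 0, -0.8], "fingers": 0.21}, {"dp": [-0.001, -0.03, 0], "delta_rot": [0, 0, -0.6], "fingers": 0.21}])

```text
clock: 33.05
position: [0.4388, -0.0942, 0.157]
ee_rot: [0.001, 0.318, 0.948, 0.0]
contact_force: [0.2, 1.5, 1.1]
width: 0.0175
gripper_force: 0.5
```

Call:
servo_tool(moves=[{"dp": [-0.001, -0.025, 0], "delta_rot": [0, 0, -0.5], "fingers": 0.21}, {"dp": [-0.001, -0.025, 0], "delta_rot": [0, 0, -0.5], "fingers": 0.21}, {"dp": [-0.001, -0.025, 0], "delta_rot": [0, 0, -0.5], "fingers": 0.21}, {"dp": [-0.001, -0.025, 0], "delta_rot": [0, 0, -0.5], "fingers": 0.21}, {"dp": [-0.001, -0.025, 0], "delta_rot": [0, 0, -0.5], "fingers": 0.21}])

```text
clock: 33.55
position: [0.4265, -0.1159, 0.1569]
ee_rot: [0.001, 0.198, 0.98, 0.0]
contact_force: [0.6, 0.9, -1.1]
width: 0.0181
gripper_force: 0.5
```

Run:
```python
from h import *
go((.5185,-.1545,.157),(.4195,-.1415,.157))
```

```text
t 33.55 tcp [ 0.4265 -0.1159  0.1569] yaw 157.2 zax [ 0.002 -0.    -1.   ] q [-0.42  0.22  2.    0.    0.92 -1.6 ] w 0.0181 gf 0.5 F [ 0.6  0.9 -1.1]
  units to (0.5185, -0.1545, 0.157) : [-0.499 -0.     0.   ]
  units to (0.4195, -0.1415, 0.157) : [-0.017 -0.132 -0.001]
```

Call:
servo_tool(moves=[{"dp": [-0.001, -0.025, 0], "delta_rot": [0, 0, -0.5], "fingers": 0.21}, {"dp": [-0.001, -0.025, 0], "delta_rot": [0, 0, -0.5], "fingers": 0.21}, {"dp": [-0.001, -0.025, 0], "delta_rot": [0, 0, -0.5], "fingers": 0.21}, {"dp": [-0.001, -0.025, 0], "delta_rot": [0, 0, -0.5], "fingers": 0.21}, {"dp": [-0.001, -0.025, 0], "delta_rot": [0, 0, -0.5], "fingers": 0.21}])

```text
clock: 34.05
position: [0.42, -0.139, 0.1568]
ee_rot: [0.001, 0.074, 0.997, 0.001]
contact_force: [-0.6, 3.6, 1.5]
width: 0.0183
gripper_force: 1.8
```

Call:
servo_tool(moves=[{"dp": [0, -0.012, 0], "delta_rot": [0, 0, -0.3], "fingers": 0.21}, {"dp": [0, -0.012, 0], "delta_rot": [0, 0, 0], "fingers": 0.21}, {"dp": [0, 0, 0], "delta_rot": [0, 0, 0], "fingers": 0.21}])

```text
clock: 34.35
position: [0.4193, -0.1441, 0.1566]
ee_rot: [0.0, 0.061, 0.998, 0.001]
contact_force: [-0.4, 4.4, 3.4]
width: 0.018
gripper_force: 2.2
```

Run:
```python
from h import *
go((.4195,-.1415,.157))
im,d,P,K,R,t=look("top"); knob(P,"post?",.42,-.141,.09,.12,.03)
```

```text
t 34.35 tcp [ 0.4193 -0.1441  0.1566] yaw 173.0 zax [ 0.001  0.001 -1.   ] q [-0.49  0.22  2.    0.    0.92 -1.94] w 0.018 gf 2.2 F [-0.4  4.4  3.4]
  units to (0.4195, -0.1415, 0.157) : [ 0.001  0.013 -0.002]
post? 0 0 0
```

Call:
servo_tool(moves=[{"dp": [0, -0.01, 0], "delta_rot": [0, 0, 0], "fingers": 0.21}, {"dp": [0, -0.01, 0], "delta_rot": [0, 0, 0], "fingers": 0.21}, {"dp": [0, 0, 0], "delta_rot": [0, 0, 0], "fingers": 0.21}])

```text
clock: 34.7
position: [0.4191, -0.1449, 0.1564]
ee_rot: [0.001, 0.062, 0.998, 0.004]
contact_force: [2.6, 17.0, 7.3]
width: 0.0182
gripper_force: 8.5
```

Run:
```python
from h import *
go((.4195,-.1415,.157))
```

```text
t 34.7 tcp [ 0.4191 -0.1449  0.1564] yaw 172.9 zax [ 0.002  0.009 -1.   ] q [-0.5   0.22  2.    0.01  0.92 -1.95] w 0.0182 gf 8.5 F [ 2.6 17.   7.3]
  units to (0.4195, -0.1415, 0.157) : [ 0.     0.017 -0.003]
```

The tray is at its stop (17 N of resistance, past the detent). I'm relieving the push and lifting clear.

Call:
servo_tool(moves=[{"dp": [0, 0.012, 0], "delta_rot": [0, 0, 0], "fingers": 0.28}, {"dp": [0, 0.012, 0], "delta_rot": [0, 0, 0], "fingers": 0.28}, {"dp": [0, 0, 0], "delta_rot": [0, 0, 0], "fingers": 0.28}])

```text
clock: 35.0
position: [0.4196, -0.1443, 0.156]
ee_rot: [0.0, 0.06, 0.998, -0.001]
contact_force: [-0.7, 0.9, -0.7]
width: 0.0236
gripper_force: 0.0
```

Call:
servo_tool(moves=[{"dp": [0, 0, -0.08], "delta_rot": [0, 0, 0], "fingers": 0.28}, {"dp": [0, 0, -0.15], "delta_rot": [0, 0, 0], "fingers": 0.28}, {"dp": [0, 0, -0.2], "delta_rot": [0, 0, 0], "fingers": 0.28}, {"dp": [0, 0, -0.1], "delta_rot": [0, 0, 0], "fingers": 0.28}, {"dp": [0, 0, 0], "delta_rot": [0, 0, 0], "fingers": 0}])

```text
clock: 35.5
position: [0.421, -0.1453, 0.265]
ee_rot: [0.003, 0.06, 0.998, -0.002]
contact_force: [0.2, -0.5, -0.4]
width: 0.0105
gripper_force: 0.0
```

Run:
```python
from h import *
im,d,P,K,R,t=look("top"); knob(P,"post",.42,-.141,.09,.12,.03)
im,d,Q,K,R,t=look("wrist"); knob(Q,"post w",.42,-.141,.09,.12,.02)
m=(P[...,2]>.066)&(P[...,2]<.083)&(abs(P[...,1]+.155)<.03)&(P[...,0]>.44)&(P[...,0]<.62); q=P[m]
print(len(q)); print(q.mean(0),np.degrees(np.arctan(np.polyfit(q[:,0],q[:,1],1)[0])))
z=np.load("top0.npz"); P0=z["P"]
m=(P0[...,2]>.064)&(P0[...,2]<.095)&(P0[...,1]>0.0)&(P0[...,1]<.24)&(P0[...,0]>.38)&(P0[...,0]<.56); q=P0[m]
pts=q[:,:2]; v=cv2.fitLine(pts.astype(np.float32),cv2.DIST_HUBER,0,.01,.01).ravel(); s=(pts-v[2:])@v[:2]
print("door line",v,"ends",v[2:]+v[:2]*s.min(),v[2:]+v[:2]*s.max(),"ang",np.degrees(np.arctan2(v[1],v[0])))
go((.3,.15,.25))
```

```text
post 0 0 0
post w 323 [ 0.4187 -0.1404  0.1013] [0.013 0.014 0.022]
98
[ 0.54433927 -0.15711615  0.07474379] -8.236691366668182
door line [0.49204078 0.87057215 0.47163135 0.1113564 ] ends [ 0.40813654 -0.00098554] [0.5335779  0.22095898] ang 60.525192
t 35.6 tcp [ 0.4192 -0.1442  0.2618] yaw 173.1 zax [ 0.    -0.001 -1.   ] q [-0.49  0.11  1.84 -0.    1.2  -1.94] w -0.0001 gf 0.0 F [-0.1  0.8  0. ]
  units to (0.3, 0.15, 0.25) : [0.768 1.389 0.058]
```

The wrist depth shows the post at (0.419,−0.140), which is the half-turn position. Next is the door, open about 1.19 rad. I'm moving the closed fingers to outside the door's outer face.

Call:
servo_tool(moves=[{"dp": [0, 0, 0], "delta_rot": [0, 0, 1], "fingers": 0}, {"dp": [0, 0, 0], "delta_rot": [0, 0, 1], "fingers": 0}, {"dp": [0, 0, 0], "delta_rot": [0, 0, 1], "fingers": 0}, {"dp": [0, 0, 0], "delta_rot": [0, 0, 0.95], "fingers": 0}, {"dp": [0.072, 0.188, 0], "delta_rot": [0, 0, 0], "fingers": 0}])

```text
clock: 36.1
position: [0.4252, -0.1069, 0.2602]
ee_rot: [-0.001, 0.258, 0.966, -0.001]
contact_force: [-0.3, -0.0, 0.6]
width: -0.0001
gripper_force: 0.0
```

Call:
servo_tool(moves=[{"dp": [0.072, 0.188, 0], "delta_rot": [0, 0, 0], "fingers": 0}, {"dp": [0.072, 0.188, 0], "delta_rot": [0, 0, 0], "fingers": 0}, {"dp": [0.072, 0.188, 0], "delta_rot": [0, 0, 0], "fingers": 0}, {"dp": [0.072, 0.188, 0], "delta_rot": [0, 0, 0], "fingers": 0}, {"dp": [0.072, 0.188, 0], "delta_rot": [0, 0, 0], "fingers": 0}])

```text
clock: 36.6
position: [0.4545, 0.0963, 0.2601]
ee_rot: [-0.001, 0.255, 0.967, -0.001]
contact_force: [0.0, -0.8, 0.6]
width: -0.0001
gripper_force: 0.0
```

Call:
servo_tool(moves=[{"dp": [0.072, 0.188, 0], "delta_rot": [0, 0, 0], "fingers": 0}, {"dp": [0.072, 0.188, 0], "delta_rot": [0, 0, 0], "fingers": 0}, {"dp": [0, 0, 0], "delta_rot": [0, 0, 0], "fingers": 0}, {"dp": [0, 0, 0], "delta_rot": [0, 0, 0], "fingers": 0}])

```text
clock: 37.0
position: [0.4664, 0.1748, 0.2601]
ee_rot: [-0.001, 0.253, 0.967, -0.001]
contact_force: [0.5, -0.4, -0.3]
width: 0.0002
gripper_force: 0.0
```

Run:
```python
from h import *
go((.467,.174,.105))
im,d,P,K,R,t=look("top"); knob(P,"post",.42,-.141,.09,.12,.02)
im2,_,Q,_,_,_=look("wrist")
save("w5",np.hstack([im[100:300,250:450].repeat(2,0).repeat(2,1),im2]),0.75)
for Z,n in((P,"top"),(Q,"wrist")):
    m=(Z[...,2]>.07)&(Z[...,2]<.09)&(Z[...,1]>0.0)&(Z[...,1]<.23)&(Z[...,0]>.38)&(Z[...,0]<.56); q=Z[m]
    v=cv2.fitLine(q[:,:2].astype(np.float32),cv2.DIST_HUBER,0,.01,.01).ravel(); s=(q[:,:2]-v[2:])@v[:2]
    print(n,len(q),np.degrees(np.arctan2(v[1],v[0])),v,v[2:]+v[:2]*s.max())
```

```text
t 37.0 tcp [0.4664 0.1748 0.2601] yaw 150.6 zax [-0.004 -0.002 -1.   ] q [ 0.22  0.19  1.73 -0.    1.22 -0.84] w 0.0002 gf 0.0 F [ 0.5 -0.4 -0.3]
  units to (0.467, 0.174, 0.105) : [-0.006  0.     0.775]
post 25 [ 0.4203 -0.1401  0.1029] [0.011 0.014 0.023]
top 179 60.439064 [0.4933489  0.8698315  0.45028895 0.07308976] [0.49012784 0.14333035]
wrist 3445 60.643948 [0.4902353  0.87159014 0.45898438 0.09529497] [0.53015718 0.22183322]
```

View pics/w5.png

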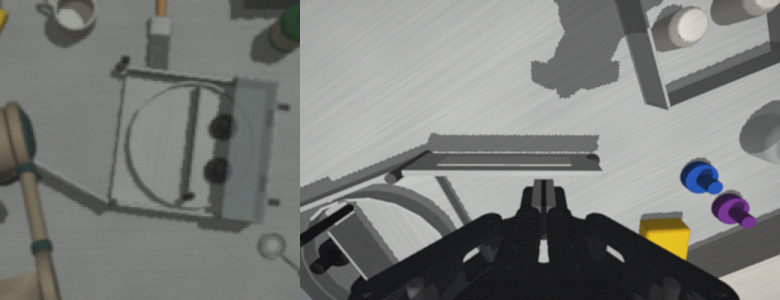

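Left half of the picture: the tray is turned, the stoppers are under the hood at about (222,126) and (217,170), and the post is at (187,197). The fingers are on the outer side of the door. I'm descending beside it.

Call:
servo_tool(moves=[{"dp": [0.01, 0, 0.2], "delta_rot": [0, 0, 0], "fingers": 0}, {"dp": [0, 0, 0.2], "delta_rot": [0, 0, 0], "fingers": 0}, {"dp": [0, 0, 0.15], "delta_rot": [0, 0, 0], "fingers": 0}, {"dp": [0, 0, 0.15], "delta_rot": [0, 0, 0], "fingers": 0}, {"dp": [0, 0, 0.07], "delta_rot": [0, 0, 0], "fingers": 0}])

```text
clock: 37.6
position: [0.4637, 0.1734, 0.1053]
ee_rot: [-0.002, 0.256, 0.967, -0.001]
contact_force: [-0.0, 0.2, -0.2]
width: 0.0002
gripper_force: 0.0
```

Call:
servo_tool(moves=[{"dp": [0, 0, 0], "delta_rot": [0, 0, 0], "fingers": 0}, {"dp": [-0.04, 0, 0], "delta_rot": [0, 0, 0], "fingers": 0}, {"dp": [-0.03, 0, 0], "delta_rot": [0, 0, 0], "fingers": 0}, {"dp": [-0.02, 0, 0], "delta_rot": [0, 0, 0], "fingers": 0}, {"dp": [0, 0, 0], "delta_rot": [0, 0, 0], "fingers": 0}])

```text
clock: 38.1
position: [0.4825, 0.1664, 0.1088]
ee_rot: [0.001, 0.255, 0.967, 0.0]
contact_force: [-0.4, 1.2, 0.8]
width: 0.0003
gripper_force: 0.0
```

Run:
```python
from h import *
go((.409,0,.105))
```

```text
t 38.1 tcp [0.4825 0.1664 0.1088] yaw 150.5 zax [ 0.003  0.    -1.   ] q [ 0.2   0.37  1.92 -0.    0.85 -0.86] w 0.0003 gf 0.0 F [-0.4  1.2  0.8]
  units to (0.409, 0, 0.105) : [-0.09  -0.905  0.018]
```

Call:
servo_tool(moves=[{"dp": [-0.03, 0, 0], "delta_rot": [0, 0, 0.2], "fingers": 0}, {"dp": [-0.05, 0.003, 0], "delta_rot": [0, 0, 0.5], "fingers": 0}, {"dp": [-0.073, 0.004, 0], "delta_rot": [0, 0, 0.8], "fingers": 0}, {"dp": [-0.073, 0.004, 0], "delta_rot": [0, 0, 0.8], "fingers": 0}, {"dp": [-0.073, 0.004, 0], "delta_rot": [0, 0, 0.8], "fingers": 0}])

```text
clock: 38.6
position: [0.5314, 0.134, 0.108]
ee_rot: [-0.0, 0.402, 0.915, -0.0]
contact_force: [-0.6, 0.8, -1.4]
width: 0.0005
gripper_force: 0.0
```

Call:
servo_tool(moves=[{"dp": [-0.073, 0.004, 0], "delta_rot": [0, 0, 0.8], "fingers": 0}, {"dp": [-0.073, 0.004, 0], "delta_rot": [0, 0, 0.8], "fingers": 0}, {"dp": [-0.073, 0.004, 0], "delta_rot": [0, 0, 0.8], "fingers": 0}, {"dp": [-0.073, 0.004, 0], "delta_rot": [0, 0, 0.8], "fingers": 0}, {"dp": [-0.073, 0.004, 0], "delta_rot": [0, 0, 0.8], "fingers": 0}])

```text
clock: 39.1
position: [0.5748, 0.0756, 0.1079]
ee_rot: [-0.0, 0.576, 0.817, -0.0]
contact_force: [-0.5, -0.6, -1.1]
width: 0.0
gripper_force: 0.0
```

Run:
```python
from h import *
go((.409,0,.105))
im,d,P,K,R,t=look("wrist")
m=(P[...,2]>.07)&(P[...,2]<.09)&(np.hypot(P[...,0]-.409,P[...,1])<.26)&(P[...,1]>0.01); q=P[m]
if len(q)>30:
    v=cv2.fitLine(q[:,:2].astype(np.float32),cv2.DIST_HUBER,0,.01,.01).ravel(); print(len(q),np.degrees(np.arctan2(v[1],v[0])),v)
```

```text
t 39.1 tcp [0.5748 0.0756 0.1079] yaw 109.6 zax [-0.  0. -1.] q [ 0.01  0.46  1.76  0.    0.92 -0.33] w 0.0 gf 0.0 F [-0.5 -0.6 -1.1]
  units to (0.409, 0, 0.105) : [-0.078 -0.908  0.015]
10186 29.05633 [0.87414265 0.48566929 0.5163048  0.05181847]
```

Call:
servo_tool(moves=[{"dp": [-0.073, 0.004, 0], "delta_rot": [0, 0, 0.8], "fingers": 0}, {"dp": [-0.073, 0.004, 0], "delta_rot": [0, 0, 0.8], "fingers": 0}, {"dp": [-0.073, 0.004, 0], "delta_rot": [0, 0, 0.8], "fingers": 0}, {"dp": [-0.055, 0.003, 0], "delta_rot": [0, 0, 0.6], "fingers": 0}, {"dp": [-0.036, 0.002, 0], "delta_rot": [0, 0, 0.4], "fingers": 0}])

```text
clock: 39.65
position: [0.591, 0.0159, 0.1079]
ee_rot: [0.0, 0.706, 0.709, 0.0]
contact_force: [0.0, 1.4, 0.9]
width: 0.0001
gripper_force: 0.0
```

Run:
```python
from h import *
go((.409,0,.105))
im,d,P,K,R,t=look("side"); save("s5",im[100:300,200:500],2.6)
```

```text
t 39.65 tcp [0.591  0.0159 0.1079] yaw 90.2 zax [ 0.  0. -1.] q [-0.09  0.47  1.74  0.    0.93 -0.1 ] w 0.0001 gf 0.0 F [0.  1.4 0.9]
  units to (0.409, 0, 0.105) : [-0.076 -0.91   0.015]
```

View pics/s5.png

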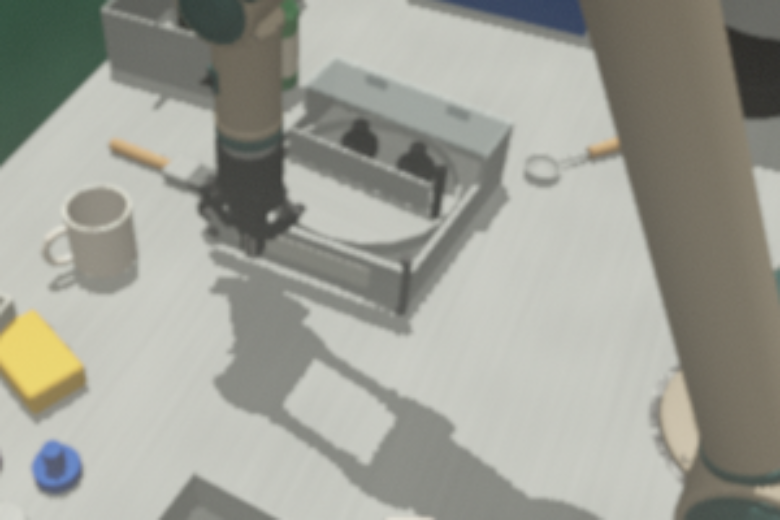

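The side view shows the door almost shut against the fingers at (265,245), with the stoppers under the hood. I'm pushing the last few degrees slowly.

Call:
servo_tool(moves=[{"dp": [-0.036, 0.002, 0], "delta_rot": [0, 0, 0.4], "fingers": 0}, {"dp": [-0.036, 0.002, 0], "delta_rot": [0, 0, 0.4], "fingers": 0}, {"dp": [-0.03, 0.001, 0], "delta_rot": [0, 0, 0.3], "fingers": 0}, {"dp": [-0.02, 0, 0], "delta_rot": [0, 0, 0.2], "fingers": 0}])

```text
clock: 40.1
position: [0.5913, -0.0032, 0.108]
ee_rot: [-0.003, 0.752, 0.66, 0.004]
contact_force: [4.5, 26.0, 0.7]
width: 0.0001
gripper_force: 0.0
```

Call:
servo_tool(moves=[{"dp": [-0.01, 0, 0], "delta_rot": [0, 0, 0], "fingers": 0}, {"dp": [-0.01, 0, 0], "delta_rot": [0, 0, 0], "fingers": 0}, {"dp": [0, 0, 0], "delta_rot": [0, 0, 0], "fingers": 0}])

```text
clock: 40.4
position: [0.5912, -0.0035, 0.1081]
ee_rot: [-0.005, 0.752, 0.66, 0.006]
contact_force: [4.1, 29.1, 0.2]
width: 0.0005
gripper_force: 0.0
```

Run:
```python
from h import *
go((.409,0,.105))
```

```text
t 40.4 tcp [ 0.5912 -0.0035  0.1081] yaw 82.6 zax [ 0.003  0.016 -1.   ] q [-0.13  0.47  1.74  0.02  0.93 -0.01] w 0.0005 gf 0.0 F [ 4.1 29.1  0.2]
  units to (0.409, 0, 0.105) : [-0.101 -0.906  0.013]
```

29 N of resistance, well past the catch. I'm backing off straight out to check.

Call:
servo_tool(moves=[{"dp": [0.05, 0, 0], "delta_rot": [0, 0, 0], "fingers": 0}, {"dp": [0.1, 0, 0], "delta_rot": [0, 0, 0], "fingers": 0}, {"dp": [0.15, 0, 0], "delta_rot": [0, 0, 0], "fingers": 0}, {"dp": [0.15, -0.05, -0.1], "delta_rot": [0, 0, 0], "fingers": 0}, {"dp": [0.15, -0.1, -0.2], "delta_rot": [0, 0, 0], "fingers": 0}])

```text
clock: 40.9
position: [0.5757, 0.1091, 0.163]
ee_rot: [-0.001, 0.75, 0.662, -0.002]
contact_force: [0.1, 0.4, 0.0]
width: 0.0001
gripper_force: 0.0
```

Call:
servo_tool(moves=[{"dp": [0.15, -0.1, -0.2], "delta_rot": [0, 0, 0], "fingers": 0}, {"dp": [0.15, -0.1, -0.2], "delta_rot": [0, 0, 0], "fingers": 0}, {"dp": [0, 0, -0.1], "delta_rot": [0, 0, 0], "fingers": 0}, {"dp": [0, 0, 0], "delta_rot": [0, 0, 0], "fingers": 0}, {"dp": [0, 0, 0], "delta_rot": [0, 0, 0], "fingers": 0}])

```text
clock: 41.4
position: [0.5464, 0.168, 0.2592]
ee_rot: [0.0, 0.75, 0.662, -0.0]
contact_force: [0.1, -0.0, -1.3]
width: -0.0001
gripper_force: 0.0
```

Run:
```python
from h import *
go()
im,d,P,K,R,t=look("top"); save("t6",im,1.25)
def line(Z,m,n):
    q=Z[m]; v=cv2.fitLine(q[:,:2].astype(np.float32),cv2.DIST_HUBER,0,.01,.01).ravel(); print(n,len(q),np.degrees(np.arctan(v[1]/v[0])).round(2),v)
line(P,(P[...,2]>.072)&(P[...,2]<.09)&(P[...,0]>.42)&(P[...,0]<.645)&(abs(P[...,1]+.015)<.04),"door")
line(P,(P[...,2]>.066)&(P[...,2]<.083)&(abs(P[...,1]+.155)<.03)&(P[...,0]>.44)&(P[...,0]<.60),"partition")
z=np.load("top1.npz")["P"]
line(z,(z[...,2]>.066)&(z[...,2]<.083)&(abs(z[...,1]+.155)<.03)&(z[...,0]>.43)&(z[...,0]<.60),"partition before")
knob(P,"post",.42,-.141,.09,.12,.03);knob(P,"p0",.44,.458,.055,.08,.03);knob(P,"p1",.431,.379,.055,.08,.03)
```

```text
t 41.4 tcp [0.5464 0.168  0.2592] yaw 82.9 zax [ 0.    -0.001 -1.   ] q [ 0.18  0.3   1.59 -0.    1.26  0.3 ] w -0.0001 gf 0.0 F [ 0.1 -0.  -1.3]
door 243 -7.91 [ 0.99048716 -0.13760509  0.5322008  -0.00999091]
partition 109 -8.06 [ 0.9901251  -0.1401863   0.5144588  -0.15297832]
partition before 110 -8.03 [ 0.9901924  -0.13971022  0.51767737 -0.15356675]
post 25 [ 0.4203 -0.1407  0.1023] [0.011 0.014 0.024]
p0 161 [0.4412 0.4557 0.0644] [0.036 0.04  0.019]
p1 162 [0.4334 0.3751 0.0641] [0.039 0.039 0.018]
```

View pics/t6.png

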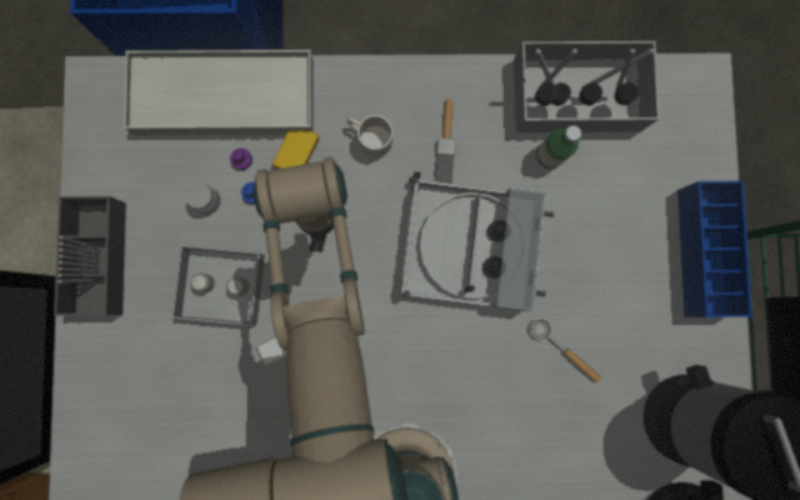

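The top view shows the door shut along (403,297)–(416,183), at −7.9° against −8.05° for the partition. The stoppers are under the hood at (498,230) and (492,267), both shakers stand in the pan, and the bystanders haven't moved. I'm handing in.

```bash
python3 -c "
from rig import manip
print(manip.sign_off())"
```

```text
the job is handed in; nothing more can be done
None
```

The job is done and handed in after about 41 s of robot time: both shakers stand in the pan, both black stoppers sit knob up under the hood, the tray is turned to its far stop, and the door is latched shut.

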